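Shelve two parts cartons by height

TASK

Put away the two long narrow cartons on the two small shelf units: the tall one on the unit with the high headroom, the low one on the unit with the small headroom. Each goes in straight, lengthways and upright, resting flat on the deck, with about half of its length under the board above.

Things in the scene. Friction and masses are not known exactly. Their poses are not given: they have to be found in the camera images.
- tall_mid (a point): Tall carton: long narrow brown cardboard carton standing on the table, 140 mm long (its x), 44 mm wide (its y), 95 mm high (z), taped, with a blank label, 280 g or so, evenly filled and stiff. This point is its centre, half-way up. Either end may go in first. Loose things nearby are under 90 mm tall.
- short_mid (a point): Low carton: long narrow brown cardboard carton standing on the table, 140 mm long (its x), 44 mm wide (its y), 45 mm high (z), taped, with a blank label, 160 g or so, evenly filled and stiff. This point is its centre, half-way up. Either end may go in first. Loose things nearby are under 90 mm tall.
- low_deck (a point): Low-headroom shelf unit, headroom 64 mm. Fixed grey unit, 170 mm wide, up to 210 mm tall; deck top 105 mm above table, 200 mm deep, front half open; the upper board (10 mm thick, stock on it) covers the rear half, side posts 138 mm apart; 12 mm stop at the rear edge. Point: on the deck top, mid-width and mid-depth, below the upper board's front edge; x points inwards from the open front, z up.
- high_deck (a point): High-headroom shelf unit, headroom 117 mm. Fixed grey unit, 170 mm wide, up to 210 mm tall; deck top 30 mm above table, 200 mm deep, front half open; the upper board (10 mm thick, stock on it) covers the rear half, side posts 138 mm apart; 12 mm stop at the rear edge. Point: on the deck top, mid-width and mid-depth, below the upper board's front edge; x points inwards from the open front, z up.
Things that resemble listed ones, but are neither listed nor needed, are in the scene too. What is shaped like the part that bears tall_mid but green is not meant.

How it is judged:
By the outcome, as a careful person would: the job done as asked, in the order asked, and still so for the second after the job is handed in, with the robot touching nothing.
It also fails if it takes over 54 s, if anything falls off the work surface, if the arm or the gripper's body presses on something with over 40 N, if the wrist force passes 120 N, or if a joint passes its speed limit or range.

ROBOT

A 6-joint arm with a two-finger parallel gripper is mounted at the origin on the work surface. World frame = base frame: x ahead of the robot, y to its left, z up, the work surface at z = 0. Lengths are in m, angles in rad, forces in N, time in s.
With the tool pointing down it reaches from about 0.325 to 0.875 m from the base axis. Payload 4.4 kg.
Tool frame: the origin (TCP) lies at the very end of the fingers, on their centre line; the grasp point (between the pads) lies 19 mm behind it; z points along the fingers, y is the direction in which the jaws open and shut (so a half turn about z gives the same grasp; the last joint's range is limited). The gripper opens to 85 mm and grips with 20 to 120 N. Pads are 22 mm wide; open, the fingers measure 114 mm over their backs; the gripper's body (76 mm by 85 mm) begins 54 mm behind the grasp point. The pads swing forward as they close: fully open they stand 13 mm farther back than shut.
Start: joints at [-0.15, 0.207, 1.542, -0, 1.393, -0.15], TCP at [0.575, -0, 0.197] pointing down, gripper open.
Joint ranges: [-2.73, 2.73], [-0.86, 2.22], [0.23, 2.46], [-1.11, 4.25], [0.08, 2.63], [-2.82, 2.82]. Speed limits (rad/s): [2.79, 2.79, 3.14, 3.14, 3.14, 3.14].

INTERFACE

Orientations are given as [roll, pitch, yaw] about the fixed x, y, z axes, in that order (R = Rz(yaw) Ry(pitch) Rx(roll)).
In Python, from rig import arm, get_image, camera_model, ticket gives the robot as it stands.
- The arm moves only by the tool carry_out, never from a script. Its argument "commands" is a list of rows, each a list of 3 entries, a list of its own where there are three numbers: the shift along the tool's x, y, z as a fraction of full scale, then the turn, a rotation vector about the tool's x, y, z as a fraction of full scale, then the opening, from -1 (shut) to 1 (fully open), so that 0 is half open. In form: [[[dx, dy, dz], [wx, wy, wz], gripper], ...]. A call has 1 to 10 rows; each row shifts and turns the commanded pose from where the row before left it, along the tool's axes as they then stand; what a row does not reach is not made up. Full scale, the value 1, is 0.04 m for a shift and 0.1 rad for a turn. A row lasts 1/10 s, in which the tool goes at most 50 mm and 8.59 degrees, less where a joint would pass 70% of its speed; a pose out of reach is approached as far as the arm can. A call with a number of a shift or a turn outside -1 to 1 is refused whole. A call with a gripper value outside its range is refused whole. The fingers move at their own pace and stop on an object; "force" is the grip in N (left out, the last holds). Time passes only in rows, so rows that do not move let the fingers close. It gives the time, the measured TCP pose, the force and the opening at its end, in the units of the state.
- arm.state(): the state, without advancing time (a new reading comes with each control period).
- get_image(name): name is "scene" or "side" or "wrist"; returns (picture, depth): 400x640x3 uint8, blue, green, red; 400x640 float32, m along the optical axis (not along the pixel's ray), 0 where there is no reading.
- camera_model(name): a dict with "fx", "fy", "cx", "cy" (pixels), "camera_from_world" (4x4, takes a point from world to camera coordinates); the wrist camera has in their place "tool_from_camera" (4x4, takes a point from camera to tool coordinates, whose origin is the TCP and whose axes are the flange's). Camera axes: x right, y down, z forward; pixel columns grow to the right and rows downward; lengths in m; the calibration is good to about 2 mm. A picture is of the moment at which its call begins: read the wrist's pose just before it. camera_model takes no time and is no camera call.
- ticket.hand_in(): hands the job in, once; it reports no verdict.
The state is a dict: "clock": time; "joint_positions": joint angles; "qvel": joint speeds; "effort": joint torques, N m; "ee_pos": TCP position; "orientation": TCP orientation; "wrist_force": force on the tool from outside, world axes, zero at the start; "wrist_torque": the same for the moment, N m; "grip_width": finger opening in m.
Only numpy, scipy, OpenCV 4.12 (cv2) and the standard library are available. Lean on these libraries where they do the work, as an engineer would, in place of code of your own. Each camera call takes 0.05 s, during which the arm holds its last target.

## Working session

There is one attempt and no reset: what is moved stays moved. The work goes in short steps, Python scripts to look and compute and a tool call to move; the robot and the scene stay as the last step left them, time stands still between calls to the robot, and variables do not carry over. Pictures are saved under pics/ and viewed, and the job is handed in when it is done.

Besides the shell and the picture viewer there is one more tool, called after "Request:" as a command line: name --argument value ..., lists and objects as JSON in quotes. carry_out: Moves the arm, as the interface text tells. Its arguments: {"type":"object","properties":{"commands":{"type":"array","items":{"type":"array"}},"force":{"type":"number"}},"required":["commands"]}

```bash
ls; mkdir -p pics
python3 - <<'E'
from rig import arm,get_image,camera_model
import cv2,numpy as np
print(arm.state())
for n in ("scene","side"):
    p,d=get_image(n); cv2.imwrite(f"pics/{n}0.png",p); np.save(f"pics/{n}0.npy",d)
    print(n,camera_model(n))
print(camera_model("wrist"))
E
```

```text
pics
{'clock': 0.0, 'joint_positions': array([-1.50496919e-01,  2.07397023e-01,  1.54293936e+00,  1.30061373e-05,
        1.39346282e+00, -1.50524956e-01]), 'qvel': array([ 0.00128719, -0.00075412,  0.00044909, -0.00139616, -0.0021167 ,
        0.00062507]), 'effort': array([ 4.44781954e-04, -3.83034396e+01, -2.91594708e+01, -2.26178481e-04,
        1.06274080e-02,  5.83859855e-05]), 'ee_pos': array([5.74190189e-01, 1.17799139e-04, 1.95545783e-01]), 'orientation': array([-3.13941298e+00, -3.43539111e-04,  1.57082168e+00]), 'wrist_force': array([-0.36441807,  0.72006698, -0.21933424]), 'wrist_torque': array([ 0.00864688, -0.0041537 , -0.03116487]), 'grip_width': 0.08526979550188529}
scene {'fx': 478.2250200095292, 'fy': 478.2250200095292, 'cx': 316.1604402889102, 'cy': 200.4124546442775, 'camera_from_world': array([[ 0.05958327,  0.99821879,  0.00301426, -0.0695546 ],
       [ 0.76383432, -0.04364851, -0.64393473, -0.26130983],
       [-0.64265618,  0.04067014, -0.76507449,  1.79595191],
       [ 0.        ,  0.        ,  0.        ,  1.        ]])}
side {'fx': 519.4451241338074, 'fy': 519.4451241338074, 'cx': 318.4959625160446, 'cy': 197.01233070205237, 'camera_from_world': array([[ 0.78434893, -0.62028725,  0.00636239, -0.32347211],
       [-0.35807891, -0.4611159 , -0.81188153,  0.24884473],
       [ 0.50653356,  0.63452018, -0.58378754,  1.37544617],
       [ 0.        ,  0.        ,  0.        ,  1.        ]])}
{'fx': 302.1547065034287, 'fy': 302.1547065034287, 'cx': 320.224484961178, 'cy': 198.07032939980243, 'tool_from_camera': array([[ 1.78426913e-04, -9.51260145e-01, -3.08389534e-01,
         8.04569412e-02],
       [ 9.99999804e-01, -1.55307615e-05,  6.26482586e-04,
        -1.00343219e-03],
       [-6.00737440e-04, -3.08389585e-01,  9.51259956e-01,
        -1.78015017e-01],
       [ 0.00000000e+00,  0.00000000e+00,  0.00000000e+00,
         1.00000000e+00]])}
```

View pics/scene0.png

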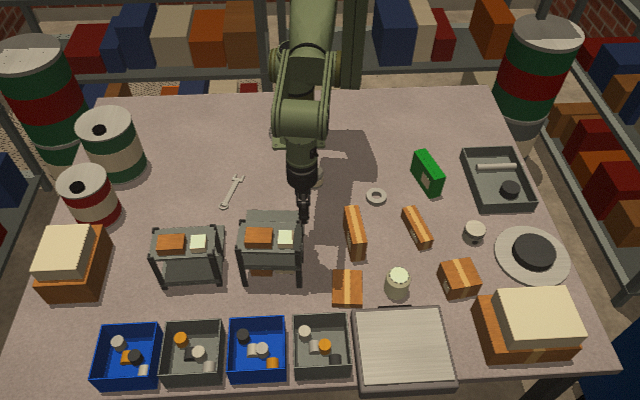

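View pics/side0.png

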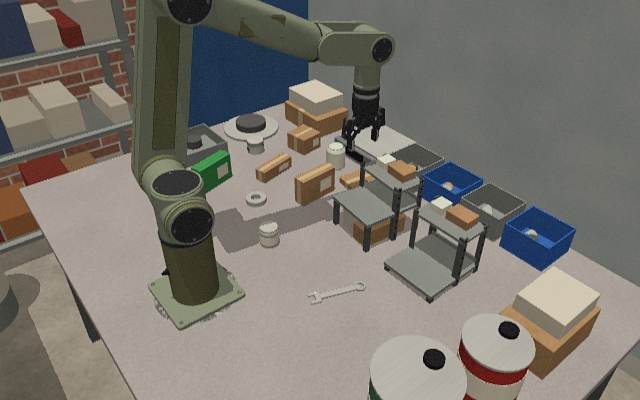

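```bash
cat > h.py <<'E'
from rig import arm,get_image,camera_model
import cv2,numpy as np
def world(name,d,pts=None):
    m=camera_model(name); T=np.linalg.inv(m["camera_from_world"])
    if pts is None:
        v,u=np.mgrid[0:400,0:640]
    else: u,v=np.array(pts).T
    z=d[v,u]
    P=np.stack([(u-m["cx"])/m["fx"]*z,(v-m["cy"])/m["fy"]*z,z],-1)
    return P@T[:3,:3].T+T[:3,3]
E
python3 - <<'E'
import cv2,numpy as np
p=cv2.imread("pics/scene0.png")
cv2.imwrite("pics/c1.png",cv2.resize(p[185:315,320:500],None,fx=4.4,fy=4.4,interpolation=cv2.INTER_CUBIC))
cv2.imwrite("pics/c2.png",cv2.resize(p[195:305,130:320],None,fx=4.2,fy=4.2,interpolation=cv2.INTER_CUBIC))
s=cv2.imread("pics/side0.png")
cv2.imwrite("pics/c3.png",cv2.resize(s[110:310,240:510],None,fx=2.9,fy=2.9,interpolation=cv2.INTER_CUBIC))
E
```

```text
(no output)
```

View pics/c1.png

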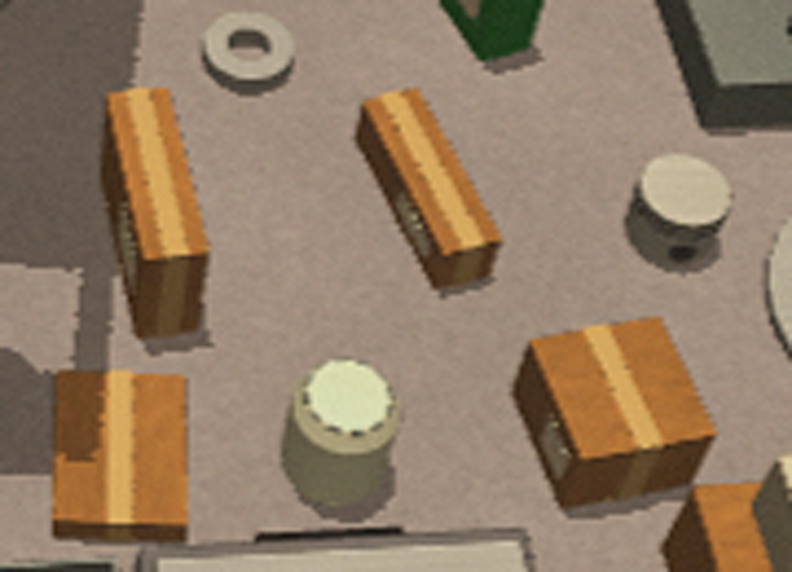

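View pics/c2.png

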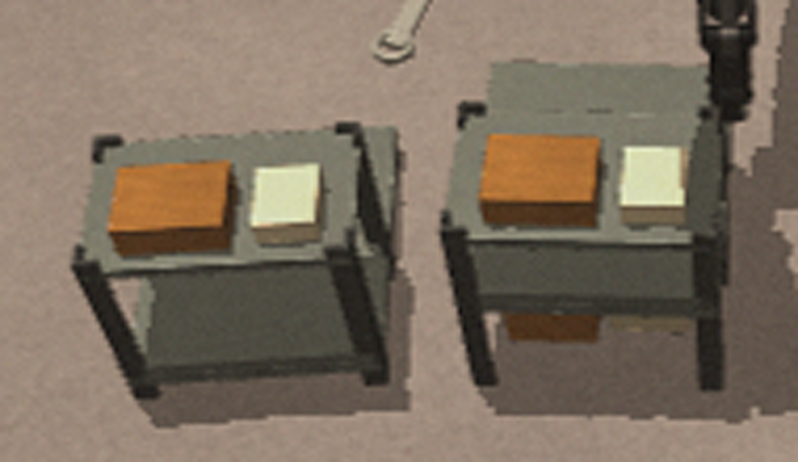

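View pics/c3.png

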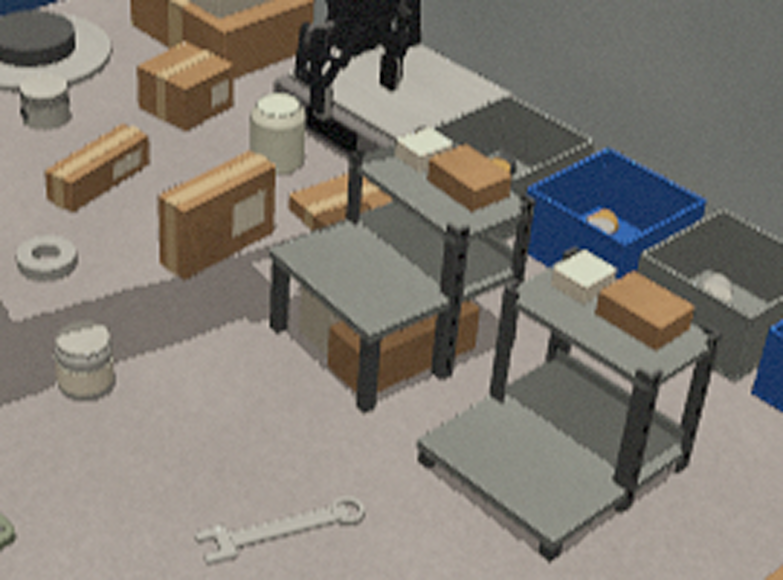

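Run:
```python
from h import *
W={n:world(n,np.load(f"pics/{n}0.npy")) for n in("scene","side")}
img={n:cv2.imread(f"pics/{n}0.png") for n in W}
def rect(n,roi,zl,zh,ero=1):
    u0,u1,v0,v1=roi
    P=W[n][v0:v1,u0:u1].reshape(-1,3)
    m=(P[:,2]>zl)&(P[:,2]<zh)
    m2=cv2.morphologyEx(m.reshape(v1-v0,u1-u0).astype(np.uint8),cv2.MORPH_OPEN,np.ones((3,3))).ravel()>0
    Q=P[m2]
    (c,s,a)=cv2.minAreaRect((Q[:,:2]*1000).astype(np.float32))
    print(n,roi,len(Q),"c",np.round(c,1),"size",np.round(s,1),"ang",round(a,2),"z",np.median(Q[:,2]).round(4))
print("tall");rect("scene",(335,375,195,270),.085,.105);rect("side",(285,340,155,210),.085,.105)
print("low");rect("scene",(395,440,195,255),.037,.055);rect("side",(250,298,145,185),.037,.055)
print("low unit");rect("scene",(230,312,205,295),.097,.112);rect("side",(325,425,150,240),.097,.112)
rect("scene",(230,312,200,295),.172,.186);rect("side",(340,430,150,240),.172,.186)
print("high unit");rect("scene",(140,235,215,295),.02,.040);rect("side",(380,495,200,305),.022,.038)
rect("scene",(140,235,200,295),.148,.165);rect("side",(400,495,195,285),.148,.165)
# height histograms
for n,r in(("scene",(140,235,215,295)),("side",(380,495,195,305)),("scene",(230,312,205,295)),("side",(325,425,150,240))):
    z=W[n][r[2]:r[3],r[0]:r[1],2].ravel();h,e=np.histogram(z,np.arange(0,.24,.01));print(n,dict(zip((e*1000).astype(int)[:-1],h)))
```

```text
tall
scene (335, 375, 195, 270) 604 c [518.9 152.9] size [144.4  45.7] ang 4.47 z 0.094
side (285, 340, 155, 210) 404 c [478.5  99.9] size [232.4 126.6] ang 55.5 z 0.0927
low
scene (395, 440, 195, 255) 552 c [489.5 350.5] size [141.3  47.4] ang 12.74 z 0.044
side (250, 298, 145, 185) 283 c [486.2 348.7] size [142.3  52.4] ang 12.32 z 0.043
low unit
scene (230, 312, 205, 295) 1167 c [561.6 -90.4] size [162.7 204.9] ang 85.81 z 0.1042
side (325, 425, 150, 240) 2049 c [ 552.9 -131.3] size [259.  202.9] ang 84.78 z 0.103
scene (230, 312, 200, 295) 1173 c [611.4 -91.4] size [170.2 104.5] ang 84.76 z 0.1786
side (340, 430, 150, 240) 746 c [606.8 -93.3] size [174.1 101.8] ang 85.67 z 0.1773
high unit
scene (140, 235, 215, 295) 1345 c [ 552.6 -324.6] size [205.2 171.2] ang 1.17 z 0.0298
side (380, 495, 200, 305) 3149 c [ 686.8 -278.3] size [485.6 265.2] ang 0.95 z 0.0282
scene (140, 235, 200, 295) 1183 c [ 601.5 -324.1] size [171.9 105.5] ang 89.96 z 0.1567
side (400, 495, 195, 285) 1073 c [ 595.8 -326.1] size [104.9 173.9] ang 2.94 z 0.1552
scene {np.int64(0): np.int64(1582), np.int64(10): 
[... 1945 characters left out ...]
t64(220): np.int64(0)}
side {np.int64(0): np.int64(550), np.int64(10): np.int64(403), np.int64(20): np.int64(538), np.int64(30): np.int64(376), np.int64(40): np.int64(415), np.int64(50): np.int64(586), np.int64(60): np.int64(250), np.int64(70): np.int64(201), np.int64(80): np.int64(141), np.int64(90): np.int64(381), np.int64(100): np.int64(1874), np.int64(110): np.int64(87), np.int64(120): np.int64(66), np.int64(130): np.int64(73), np.int64(140): np.int64(74), np.int64(150): np.int64(135), np.int64(160): np.int64(108), np.int64(170): np.int64(672), np.int64(180): np.int64(211), np.int64(190): np.int64(201), np.int64(200): np.int64(288), np.int64(210): np.int64(0), np.int64(220): np.int64(0)}
```

```bash
cat > fit.py <<'E'
from h import *
from scipy.stats import theilslopes
from scipy.optimize import minimize
def mask(Wn,roi,zl,zh):
    u0,u1,v0,v1=roi
    P=Wn[v0:v1,u0:u1]; m=((P[...,2]>zl)&(P[...,2]<zh)).astype(np.uint8)
    m=cv2.morphologyEx(m,cv2.MORPH_OPEN,np.ones((3,3)))
    n,l,st,_=cv2.connectedComponentsWithStats(m); k=1+np.argmax(st[1:,4])
    return P[l==k]
def edges(Q,c,yaw,hx,hy,label=""):
    q=(Q[:,:2]*1000-c)@np.array([[np.cos(yaw),-np.sin(yaw)],[np.sin(yaw),np.cos(yaw)]])
    for ax,nm in((0,"x"),(1,"y")):
        h=(hx,hy)[ax]; o=1-ax; ho=(hx,hy)[o]
        B=np.arange(-h+8,h-8,6.)
        for s in(-1,1):
            e=[];b=[]
            for t in B:
                k=(abs(q[:,ax]-t)<4)
                if k.sum()>3:
                    w=s*np.sort(s*q[k,o])[-1]
                    if abs(w-s*ho)<12: e.append(w);b.append(t)
            if len(b)>4:
                sl,ic,_,_=theilslopes(e,b)
                d=np.degrees(np.arctan(sl))*(1 if ax==0 else -1)
                print(label,"edge at","xy"[o],round(s*ho,1),"meas",round(ic,1),"yaw",round(np.degrees(yaw)+d,2),len(b))
E
python3 - <<'E'
from fit import *
W={n:world(n,np.load(f"pics/{n}0.npy")) for n in("scene","side")}
r=np.radians
edges(mask(W["scene"],(335,375,195,270),.085,.105),[518.9,152.9],r(4.5),70,22,"tall")
edges(mask(W["scene"],(395,440,195,255),.037,.055),[489.5,350.5],r(12.6),70,22,"low")
edges(mask(W["side"],(250,298,145,185),.037,.055),[489.5,350.5],r(12.6),70,22,"low side")
edges(mask(W["scene"],(230,312,200,295),.172,.186),[611.4,-91.4],r(-4.5),50,85,"lowunit board")
edges(mask(W["side"],(340,430,150,240),.172,.186),[611.4,-91.4],r(-4.5),50,85,"lowunit board side")
edges(mask(W["side"],(325,425,150,240),.095,.112),[561.6,-90.4],r(-4.5),100,85,"lowunit deck side")
edges(mask(W["scene"],(140,235,200,295),.148,.165),[601.5,-324.1],r(1),50,85,"highunit board")
edges(mask(W["side"],(400,495,195,285),.148,.165),[601.5,-324.1],r(1),50,85,"highunit board side")
edges(mask(W["side"],(380,495,200,305),.022,.038),[552,-324.6],r(1),100,85,"highunit deck side")
E
```

```text
tall edge at y -22 meas -21.2 yaw 3.98 21
tall edge at y 22 meas 21.2 yaw 5.59 21
tall edge at x -70 meas -71.3 yaw 6.81 5
tall edge at x 70 meas 71.5 yaw -1.97 5
low edge at y -22 meas -21.6 yaw 13.6 21
low edge at y 22 meas 22.1 yaw 12.26 21
low edge at x -70 meas -69.7 yaw 14.85 5
low edge at x 70 meas 69.2 yaw 8.31 5
low side edge at y -22 meas -23.4 yaw 13.37 21
low side edge at y 22 meas 19.5 yaw 12.49 17
low side edge at x -70 meas -74.4 yaw 14.51 5
low side edge at x 70 meas 64.5 yaw 16.16 5
lowunit board edge at y -85 meas -83.8 yaw -4.11 14
lowunit board edge at y 85 meas 83.9 yaw -4.04 14
lowunit board edge at x -50 meas -49.4 yaw -5.08 26
lowunit board edge at x 50 meas 51.0 yaw -5.07 26
lowunit board side edge at y -85 meas -88.2 yaw -5.3 14
lowunit board side edge at y 85 meas 81.1 yaw -6.36 8
lowunit board side edge at x -50 meas -53.1 yaw -5.39 26
lowunit deck side edge at y -85 meas -85.2 yaw -4.65 31
lowunit deck side edge at y 85 meas 86.7 yaw -5.27 27
lowunit deck side edge at x -100 meas -104.1 yaw -4.11 26
lowunit deck side edge at x 100 meas 97.6 yaw -7.64 10
highunit board edge at y -85 meas -83.5 yaw 0.27 14
highunit board edge at y 85 meas 84.7 yaw 0.14 14
highunit board edge at x -50 meas -49.9 yaw 1.24 26
highunit board edge at x 50 meas 50.7 yaw 0.79 26
highunit board side edge at y -85 meas -86.7 yaw 1.66 14
highunit board side edge at y 85 meas 82.4 yaw 1.18 10
highunit board side edge at x -50 meas -54.3 yaw 0.9 26
highunit deck side edge at y -85 meas -86.9 yaw 1.51 18
highunit deck side edge at y 85 meas 82.5 yaw 1.05 30
highunit deck side edge at x -100 meas -105.0 yaw 1.0 26
highunit deck side edge at x 100 meas 92.5 yaw 0.04 16
```

```bash
cat > plan.py <<'E'
from rig import arm
import numpy as np
from scipy.spatial.transform import Rotation as Ro
def Rt(yawdeg,tilt):  # yaw of carton axis; tool x = -axis, tip leaning forward by tilt
    return Ro.from_euler("z",180+yawdeg,degrees=True)*Ro.from_euler("x",180,degrees=True)*Ro.from_euler("y",-tilt,degrees=True)
def cur():
    s=arm.state(); return np.array(s["ee_pos"]),Ro.from_euler("xyz",s["orientation"]),s
def delta(pos,R):
    p,R0,s=cur()
    w=(R0.inv()*R).as_rotvec()/0.1; d=R0.inv().apply(np.array(pos)-p)/0.04
    d2=R.inv().apply(np.array(pos)-p)/0.04
    print("t",round(s["clock"],2),"p",p.round(4),"q",s["joint_positions"].round(2),"F",s["wrist_force"].round(1),"w",round(s["grip_width"],4))
    print("turn rows",w.round(2),"shift rows(cur axes)",d.round(3),"(target axes)",d2.round(3))
E
python3 - <<'E'
from plan import *
R=Rt(4.8,15); print(R.as_matrix().round(3))
a=np.radians(4.8)
print(np.array([517,152])-45*np.array([np.cos(a),np.sin(a)]))
delta([.472,.148,.19],R)
E
```

```text
[[-0.963 -0.084  0.258]
 [-0.081  0.996  0.022]
 [-0.259  0.    -0.966]]
[472.15782133 148.23449705]
t 0.1 p [5.742e-01 1.000e-04 1.956e-01] q [-0.15  0.21  1.54  0.    1.39 -0.15] F [ 0.  -0.2  0. ] w 0.0854
turn rows [ -2.18  -2.01 -16.44] shift rows(cur axes) [ 3.697 -2.555  0.147] (target axes) [ 2.197  3.898 -0.444]
```

Request:
carry_out --commands '[[[0.9,-0.6,0],[0,0,0],1],[[0.9,-0.6,0],[0,0,0],1],[[0.9,-0.6,0],[0,0,0],1],[[0.9,-0.6,0],[0,0,0],1],[[0,0,0],[-0.128,-0.118,-0.967],1],[[0,0,0],[-0.128,-0.118,-0.967],1],[[0,0,0],[-0.128,-0.118,-0.967],1],[[0,0,0],[-0.128,-0.118,-0.967],1],[[0,0,0],[-0.128,-0.118,-0.967],1],[[0,0,0],[-0.128,-0.118,-0.967],1]]'

```text
clock: 1.1
ee_pos: [0.4785, 0.144, 0.1961]
orientation: [3.09, 0.089, 2.153]
wrist_force: [0.3, 0.0, -0.7]
grip_width: 0.0853
```

Request:
carry_out --commands '[[[0,0,0],[-0.128,-0.118,-0.967],1],[[0,0,0],[-0.128,-0.118,-0.967],1],[[0,0,0],[-0.128,-0.118,-0.967],1],[[0,0,0],[-0.128,-0.118,-0.967],1],[[0,0,0],[-0.128,-0.118,-0.967],1],[[0,0,0],[-0.128,-0.118,-0.967],1],[[0,0,0],[-0.128,-0.118,-0.967],1],[[0,0,0],[-0.128,-0.118,-0.967],1],[[0,0,0],[-0.128,-0.118,-0.967],1],[[0,0,0],[-0.128,-0.118,-0.967],1]]'

```text
clock: 2.1
ee_pos: [0.4784, 0.144, 0.1961]
orientation: [3.13, 0.25, 3.13]
wrist_force: [0.2, -0.6, 0.6]
grip_width: 0.085
```

Run:
```python
from plan import *
from h import *
R=Rt(4.8,15)
delta([.472,.148,.13],R)
p,Rc,s=cur(); img,d=get_image("wrist"); cv2.imwrite("pics/w1.png",img); np.savez("pics/w1.npz",d=d,p=p,R=Rc.as_matrix())
```

```text
t 2.1 p [0.4784 0.144  0.1961] q [ 0.14 -0.14  1.92 -0.03  1.11 -1.41] F [ 0.2 -0.6  0.6] w 0.085
turn rows [-0.13 -0.11 -0.93] shift rows(cur axes) [0.565 0.08  1.561] (target axes) [0.573 0.113 1.556]
```

View pics/w1.png

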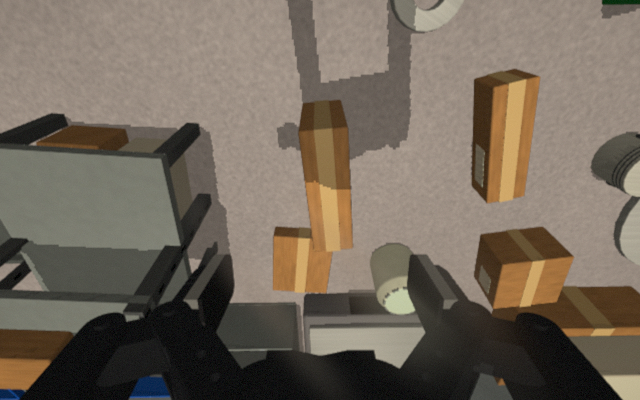

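```bash
cat >> fit.py <<'E'
def wworld(f):
    z=np.load(f); m=camera_model("wrist"); d=z["d"]
    v,u=np.mgrid[0:400,0:640]
    P=np.stack([(u-m["cx"])/m["fx"]*d,(v-m["cy"])/m["fy"]*d,d],-1)
    T=m["tool_from_camera"]; P=P@T[:3,:3].T+T[:3,3]
    return P@z["R"].T+z["p"]
def rect(Q):
    c,s,a=cv2.minAreaRect((Q[:,:2]*1000).astype(np.float32)); print("rect",np.round(c,1),np.round(s,1),round(a,2),"z",np.median(Q[:,2]).round(4),len(Q))
E
python3 - <<'E'
from fit import *
W=wworld("pics/w1.npz"); r=np.radians
Q=mask(W,(295,360,110,255),.085,.105);rect(Q);edges(Q,[517,152],r(4.8),70,22,"tall")
Q=mask(W,(465,545,65,205),.037,.055);rect(Q);edges(Q,[487.5,349.5],r(12.9),70,22,"low")
Q=mask(W,(0,215,130,300),.095,.115);rect(Q);edges(Q,[560,-89.5],r(-4.8),100,85,"lowdeck")
E
```

```text
rect [516.3 154.5] [142.3  44. ] 4.52 z 0.0962 5616
tall edge at y -22 meas -19.2 yaw 4.63 21
tall edge at y 22 meas 24.3 yaw 4.52 21
tall edge at x -70 meas -71.1 yaw 6.53 5
tall edge at x 70 meas 70.1 yaw 2.91 5
rect [487.2 352.5] [141.3  44.9] 13.32 z 0.046 5461
low edge at y -22 meas -19.3 yaw 13.39 21
low edge at y 22 meas 24.8 yaw 13.3 21
low edge at x -70 meas -70.2 yaw 14.41 5
low edge at x 70 meas 71.1 yaw 10.83 5
rect [553.  -84.9] [171.2 187.8] 84.77 z 0.1063 23112
lowdeck edge at y -85 meas -80.8 yaw -5.62 22
lowdeck edge at y 85 meas 89.3 yaw -5.05 28
lowdeck edge at x -100 meas -100.6 yaw -4.82 22
```

Run:
```python
from plan import *
delta([.4714,.151,.05],Rt(4.55,15))
```

```text
t 2.15 p [0.4779 0.1437 0.1958] q [ 0.14 -0.14  1.92 -0.03  1.11 -1.42] F [-0.1  0.2 -0.7] w 0.0853
turn rows [-0.12 -0.11 -0.86] shift rows(cur axes) [1.061 0.142 3.493] (target axes) [1.086 0.194 3.483]
```

Request:
carry_out --commands '[[[0,0,0],[-0.12,-0.11,-0.86],1],[[0.22,0.04,0.7],[0,0,0],1],[[0.22,0.04,0.7],[0,0,0],1],[[0.22,0.04,0.7],[0,0,0],1],[[0.22,0.04,0.7],[0,0,0],1],[[0.21,0.035,0.69],[0,0,0],1],[[0,0,0],[0,0,0],1]]'

```text
clock: 2.85
ee_pos: [0.4675, 0.1509, 0.0457]
orientation: [3.14, 0.251, -3.07]
wrist_force: [-0.5, -0.5, -1.2]
grip_width: 0.0851
```

Run:
```python
from plan import *
from h import *
delta([.4714,.151,.05],Rt(4.55,15))
p,Rc,s=cur(); img,d=get_image("wrist"); cv2.imwrite("pics/w2.png",img)
```

```text
t 2.85 p [0.4675 0.1509 0.0457] q [ 0.15  0.07  2.08 -0.03  0.74 -1.48] F [-0.5 -0.5 -1.2] w 0.0851
turn rows [-0.01 -0.1  -0.08] shift rows(cur axes) [-0.122 -0.005 -0.081] (target axes) [-0.123 -0.006 -0.079]
```

View pics/w2.png

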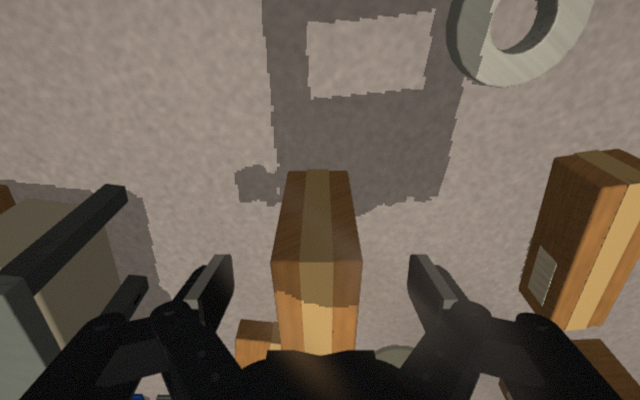

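Request:
carry_out --commands '[[[-0.12,0,-0.08],[0,0,0],1],[[0,0,0],[0,0,0],-1],[[0,0,0],[0,0,0],-1],[[0,0,0],[0,0,0],-1],[[0,0,0],[0,0,0],-1],[[0,0,0],[0,0,0],-1],[[0,0,0],[0,0,0],-1],[[0,0,0],[0,0,0],-1],[[0,0,0],[0,0,0],-1]]' --force 90

```text
clock: 3.8
ee_pos: [0.4775, 0.1518, 0.057]
orientation: [3.14, 0.265, -3.069]
wrist_force: [-4.9, -2.7, 11.6]
grip_width: 0.0401
```

Run:
```python
from plan import *
delta([.4714,.151,.30],Rt(4.55,15))
```

```text
t 3.8 p [0.4775 0.1518 0.057 ] q [ 0.15  0.06  2.06 -0.03  0.76 -1.48] F [-4.9 -2.7 11.6] w 0.0401
turn rows [-0.    0.03 -0.06] shift rows(cur axes) [-1.444e+00 -1.000e-03 -5.903e+00] (target axes) [-1.424 -0.007 -5.908]
```

Request:
carry_out --commands '[[[-0.1,0,-0.38],[0,0,0],-1],[[-0.15,0,-0.58],[0,0,0],-1],[[-0.2,0,-0.77],[0,0,0],-1],[[-0.2,0,-0.77],[0,0,0],-1],[[0,0,0],[0,0,0],-1],[[0,0,0],[0,0,0],-1]]'

```text
clock: 4.4
ee_pos: [0.475, 0.1515, 0.1579]
orientation: [3.14, 0.262, -3.069]
wrist_force: [0.2, 0.2, -3.0]
grip_width: 0.0401
```

Run:
```python
from plan import *
from h import *
delta([.4714,.151,.30],Rt(1,15))
p,Rc,s=cur(); img,d=get_image("wrist"); cv2.imwrite("pics/w3.png",img);np.savez("pics/w3.npz",d=d,p=p,R=Rc.as_matrix())
p,d=get_image("side"); cv2.imwrite("pics/s3.png",cv2.resize(p[50:250,200:460],None,fx=3,fy=3))
```

```text
t 4.4 p [0.475  0.1515 0.1579] q [ 0.15 -0.1   1.98 -0.02  1.01 -1.49] F [ 0.2  0.2 -3. ] w 0.0401
turn rows [0.16 0.   0.53] shift rows(cur axes) [-8.340e-01 -1.000e-03 -3.454e+00] (target axes) [-0.833 -0.012 -3.454]
```

View pics/w3.png

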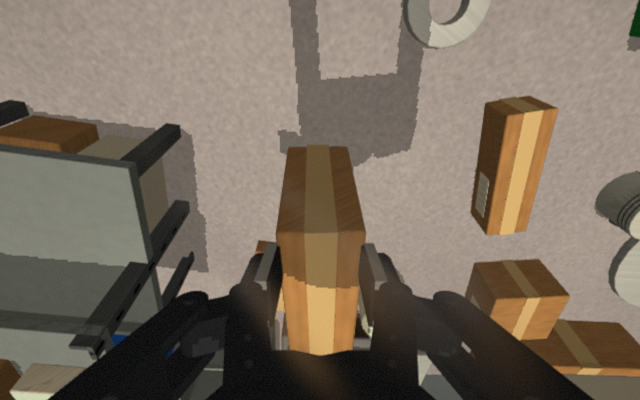

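View pics/s3.png

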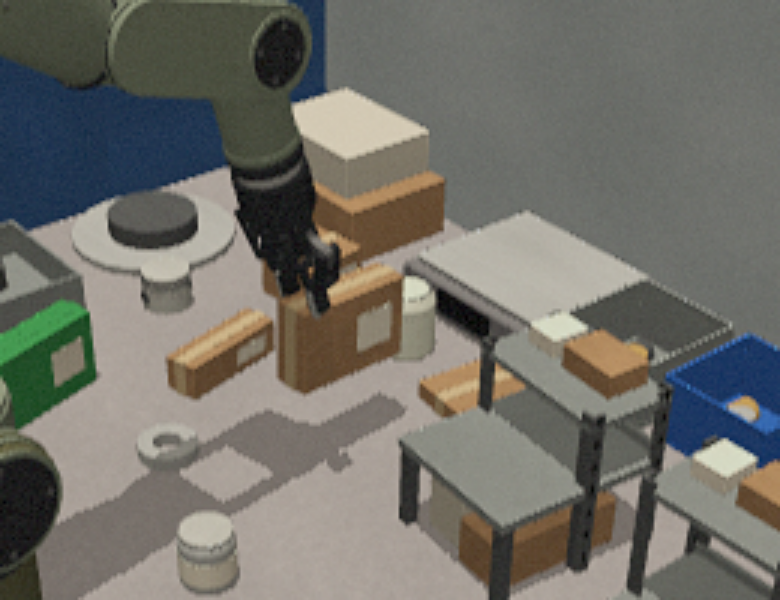

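```bash
cat >> fit.py <<'E'
def held(f,uv_top,uv_end):
    W=wworld(f)
    for nm,(u0,u1,v0,v1) in(("top",uv_top),("end",uv_end)):
        P=W[v0:v1,u0:u1].reshape(-1,3); c=np.median(P,0)
        P=P[np.abs(P-c).max(1)<.06]; c=P.mean(0); n=np.linalg.svd(P-c,full_matrices=False)[2][2]
        n*=np.sign(n[2] if nm=="top" else -n[0]); print(nm,"c",c.round(4),"n",n.round(4),"pitchdeg",np.degrees(np.arctan2(n[0],n[2]) if nm=="top" else np.arctan2(n[2],-n[0])).round(2),"min/max",P.min(0).round(4),P.max(0).round(4))
E
python3 - <<'E'
from fit import *
held("pics/w3.npz",(288,355,240,345),(292,345,155,222))
E
```

```text
top c [0.4904 0.1547 0.196 ] n [0.0443 0.0268 0.9987] pitchdeg 2.54 min/max [0.4472 0.1356 0.1912] [0.5453 0.1804 0.1992]
end c [0.4422 0.1494 0.1576] n [-0.9961 -0.0769  0.0432] pitchdeg 2.48 min/max [0.4389 0.1312 0.1171] [0.4454 0.1669 0.1906]
```

Run:
```python
from plan import *
R=Rt(1,17.5)
delta([.475,.1515,.28],R)
print(R.inv().apply([-.06,-.477,0])/.04)
```

```text
t 4.5 p [0.4732 0.1513 0.1555] q [ 0.15 -0.1   1.98 -0.02  1.01 -1.49] F [ 0.4 -0.8 -3.3] w 0.0397
turn rows [ 0.17 -0.48  0.53] shift rows(cur axes) [-0.836  0.007 -2.998] (target axes) [-0.979  0.005 -2.954]
[  1.62884506 -11.89700516  -0.51357288]
```

Request:
carry_out --commands '[[[0,0,0],[0.08,-0.24,0.26],-1],[[0,0,0],[0.09,-0.24,0.27],-1],[[-0.24,0,-0.74],[0,0,0],-1],[[-0.24,0,-0.74],[0,0,0],-1],[[-0.24,0,-0.74],[0,0,0],-1],[[-0.24,0,-0.74],[0,0,0],-1],[[0.04,-0.3,-0.01],[0,0,0],-1],[[0.08,-0.6,-0.02],[0,0,0],-1],[[0.12,-0.9,-0.04],[0,0,0],-1],[[0.12,-0.9,-0.04],[0,0,0],-1]]'

```text
clock: 5.5
ee_pos: [0.4609, 0.0429, 0.2792]
orientation: [3.141, 0.305, -3.123]
wrist_force: [-0.2, -0.6, -2.5]
grip_width: 0.0397
```

Request:
carry_out --commands '[[[0.12,-0.9,-0.04],[0,0,0],-1],[[0.12,-0.9,-0.04],[0,0,0],-1],[[0.12,-0.9,-0.04],[0,0,0],-1],[[0.12,-0.9,-0.04],[0,0,0],-1],[[0.12,-0.9,-0.04],[0,0,0],-1],[[0.12,-0.9,-0.04],[0,0,0],-1],[[0.12,-0.9,-0.04],[0,0,0],-1],[[0.12,-0.9,-0.04],[0,0,0],-1],[[0.12,-0.9,-0.04],[0,0,0],-1],[[0.12,-0.9,-0.04],[0,0,0],-1]]'

```text
clock: 6.5
ee_pos: [0.4169, -0.3182, 0.2796]
orientation: [3.137, 0.307, -3.126]
wrist_force: [0.1, -0.5, -2.7]
grip_width: 0.0398
```

Request:
carry_out --commands '[[[0.06,-0.6,-0.02],[0,0,0],-1],[[0.03,-0.3,-0.01],[0,0,0],-1],[[0,0,0],[0,0,0],-1],[[0,0,0],[0,0,0],-1]]'

```text
clock: 6.9
ee_pos: [0.415, -0.3521, 0.2815]
orientation: [3.138, 0.309, -3.125]
wrist_force: [0.2, 0.9, -2.0]
grip_width: 0.0399
```

Run:
```python
from plan import *
from h import *
delta([.41,-.324,.28],Rt(1,17.5))
p,Rc,s=cur(); print(Rc.as_euler("xyz",degrees=True)); img,d=get_image("wrist"); cv2.imwrite("pics/w4.png",img);np.savez("pics/w4.npz",d=d,p=p,R=Rc.as_matrix())
```

```text
t 6.9 p [ 0.415  -0.3521  0.2815] q [-1.04 -0.07  1.69  0.28  1.37 -2.66] F [ 0.2  0.9 -2. ] w 0.0399
turn rows [ 0.04  0.04 -0.  ] shift rows(cur axes) [0.119 0.705 0.003] (target axes) [0.119 0.705 0.001]
[ 179.78981264   17.71866917 -179.03003226]
```

View pics/w4.png

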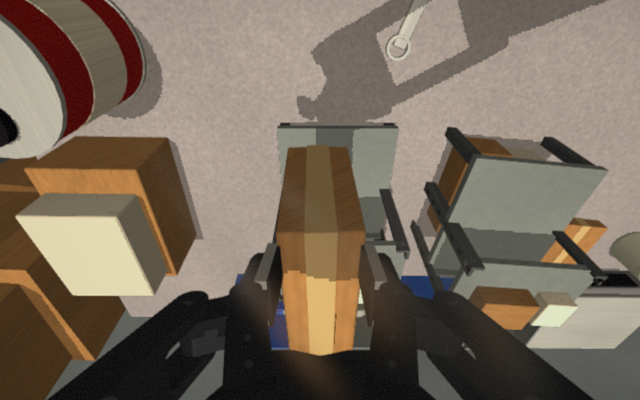

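```bash
python3 - <<'E'
from fit import *
W=wworld("pics/w4.npz"); r=np.radians
held("pics/w4.npz",(288,355,240,345),(292,345,155,222))
u0,u1,v0,v1=265,420,115,200
P=W[v0:v1,u0:u1]; m=(abs(P[...,2]-.03)<.012); m[:, :]&=True
Q=P[m]; print(len(Q),np.median(Q[:,2]))
edges(Q,[549.5,-323],r(1),100,85,"highdeck")
rect(Q)
Q=mask(W,(430,615,150,240),.095,.12);edges(Q,[560,-86],r(-5),100,85,"lowdeck")
E
python3 - <<'E'
import cv2
p=cv2.imread("pics/w4.png"); cv2.imwrite("pics/w4c.png",cv2.resize(p[110:280,240:430],None,fx=4,fy=3.5))
E
```

```text
top c [ 0.4286 -0.35    0.3204] n [-0.0045  0.0223  0.9997] pitchdeg -0.26 min/max [ 0.3856 -0.3708  0.3178] [ 0.4835 -0.3271  0.3221]
end c [ 0.3824 -0.3525  0.2794] n [-0.9997 -0.023  -0.0074] pitchdeg -0.42 min/max [ 0.3808 -0.3706  0.2384] [ 0.384  -0.3346  0.3125]
4714 0.031180033563139115
highdeck edge at y -85 meas -84.7 yaw 1.08 16
highdeck edge at y 85 meas 84.3 yaw 0.96 19
highdeck edge at x -100 meas -99.9 yaw 1.06 26
rect [ 510.3 -324.1] [121.9 170. ] 0.8 z 0.0312 4714
lowdeck edge at y -85 meas -85.4 yaw -4.83 23
lowdeck edge at y 85 meas 84.9 yaw -4.7 19
lowdeck edge at x -100 meas -100.2 yaw -4.81 26
```

View pics/w4c.png

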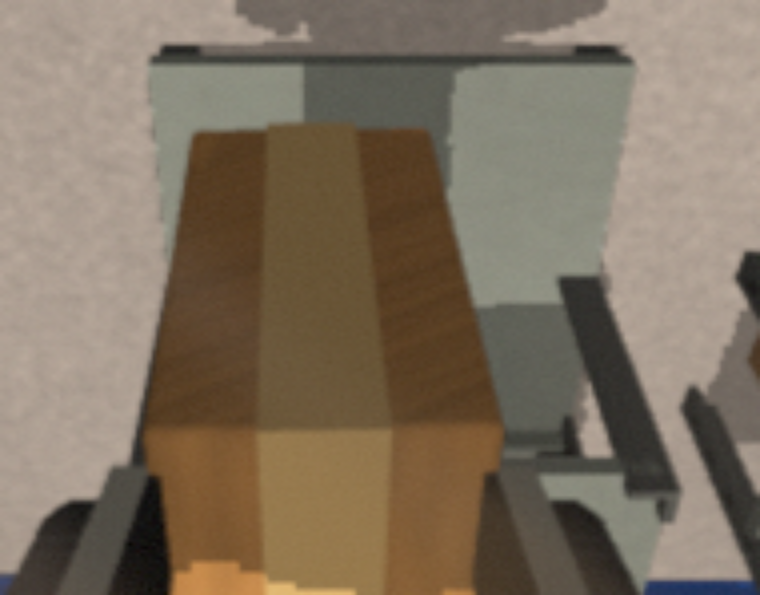

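Request:
carry_out --commands '[[[0,0.34,0],[0,0,0],-1],[[0,0.34,0],[0,0,0],-1],[[0.2,0,0.65],[0,0,0],-1],[[0.2,0,0.65],[0,0,0],-1],[[0,0,0],[0,0,0],-1]]'

```text
clock: 7.45
ee_pos: [0.4135, -0.3213, 0.2241]
orientation: [3.133, 0.305, -3.124]
wrist_force: [-0.1, 1.3, -3.4]
grip_width: 0.0397
```

Run:
```python
from plan import *
delta([.42,-.325,.096],Rt(1,17.5))
```

```text
t 7.45 p [ 0.4135 -0.3213  0.2241] q [-1.01 -0.08  1.82  0.28  1.26 -2.66] F [-0.1  1.3 -3.4] w 0.0397
turn rows [ 0.09 -0.   -0.  ] shift rows(cur axes) [ 0.809 -0.121  3.102] (target axes) [ 0.81  -0.094  3.103]
```

Request:
carry_out --commands '[[[0.2,-0.03,0.77],[0.05,0,0],-1],[[0.2,-0.03,0.77],[0.04,0,0],-1],[[0.2,-0.02,0.77],[0,0,0],-1],[[0,0,0],[0,0,0],-1]]'

```text
clock: 7.85
ee_pos: [0.4191, -0.3257, 0.1297]
orientation: [-3.141, 0.306, -3.125]
wrist_force: [-1.4, 1.4, -3.8]
grip_width: 0.0396
```

Run:
```python
from plan import *
delta([.42,-.325,.095],Rt(1,17.5))
```

```text
t 7.85 p [ 0.4191 -0.3257  0.1297] q [-1.    0.04  1.92  0.3   1.04 -2.72] F [-1.4  1.4 -3.8] w 0.0396
turn rows [-0.01  0.   -0.01] shift rows(cur axes) [0.238 0.019 0.834] (target axes) [0.238 0.018 0.834]
```

Request:
carry_out --commands '[[[0.1,0,0.4],[0,0,0],-1],[[0.12,0.02,0.42],[0,0,0],-1],[[0,0,0],[0,0,0],-1],[[0,0,0],[0,0,0],-1]]'

```text
clock: 8.25
ee_pos: [0.4235, -0.33, 0.1015]
orientation: [-3.131, 0.313, -3.123]
wrist_force: [0.2, 0.1, -2.6]
grip_width: 0.0399
```

Run:
```python
from plan import *
from h import *
delta([.511,-.3245,.095],Rt(1,17.5))
p,d=get_image("side"); cv2.imwrite("pics/s5.png",cv2.resize(p[100:340,340:560],None,fx=2.5,fy=2.5))
```

```text
t 8.25 p [ 0.4235 -0.33    0.1015] q [-1.    0.08  1.94  0.32  0.97 -2.74] F [ 0.2  0.1 -2.6] w 0.0399
turn rows [-0.1   0.07  0.01] shift rows(cur axes) [-2.033  0.106  0.826] (target axes) [-2.039  0.099  0.813]
```

View pics/s5.png

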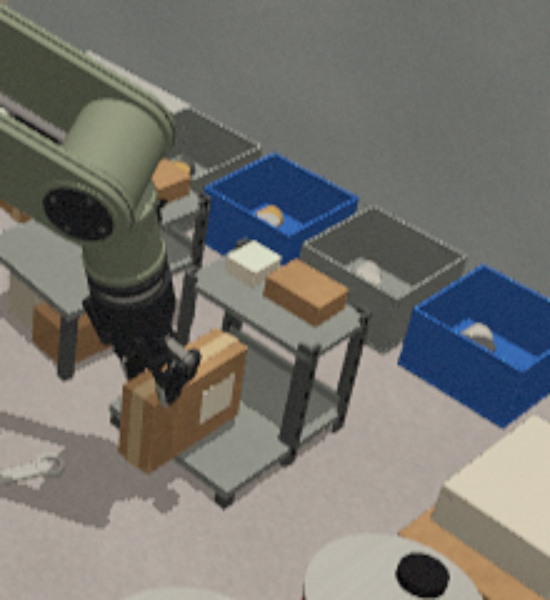

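Request:
carry_out --commands '[[[-0.2,0.06,0.24],[-0.1,0.07,0],-1],[[-0.38,0.04,0.13],[0,0,0],-1],[[-0.38,0,0.12],[0,0,0],-1],[[0,0,0],[0,0,0],-1],[[0,0,0],[0,0,0],-1]]'

```text
clock: 8.8
ee_pos: [0.4657, -0.3246, 0.0925]
orientation: [3.141, 0.304, -3.123]
wrist_force: [-0.1, 0.5, -2.9]
grip_width: 0.04
```

Run:
```python
from plan import *
from h import *
delta([.511,-.3245,.095],Rt(1,17.5))
p,Rc,s=cur(); print(Rc.as_euler("xyz",degrees=True)); img,d=get_image("wrist"); cv2.imwrite("pics/w5.png",img);np.savez("pics/w5.npz",d=d,p=p,R=Rc.as_matrix())
from fit import *
held("pics/w5.npz",(288,355,240,345),(292,345,155,222))
```

```text
t 8.8 p [ 0.4657 -0.3246  0.0925] q [-0.91  0.16  1.87  0.3   0.95 -2.66] F [-0.1  0.5 -2.9] w 0.04
turn rows [ 0.01 -0.02  0.01] shift rows(cur axes) [-1.1   -0.018  0.28 ] (target axes) [-1.099 -0.016  0.282]
[ 179.94455446   17.40679082 -178.93683991]
top c [ 0.4796 -0.3224  0.1313] n [0.0021 0.0237 0.9997] pitchdeg 0.12 min/max [ 0.4359 -0.3433  0.1285] [ 0.5342 -0.2994  0.1331]
end c [ 0.4329 -0.325   0.0908] n [-9.997e-01 -2.380e-02 -3.000e-04] pitchdeg -0.02 min/max [ 0.4314 -0.3432  0.0506] [ 0.4346 -0.3073  0.124 ]
```

View pics/w5.png

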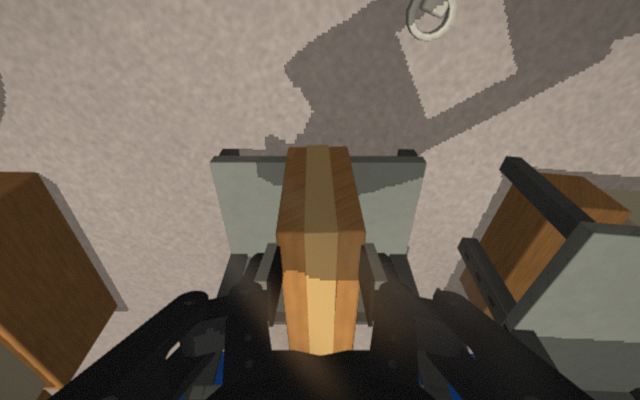

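Request:
carry_out --commands '[[[-0.36,-0.05,0.11],[0,0,0],-1],[[-0.36,0,0.11],[0,0,0],-1],[[-0.35,0,0.11],[0,0,0],-1],[[0,0,0],[0,0,0],-1],[[0,0,0],[0,0,0],-1]]'

```text
clock: 9.35
ee_pos: [0.5103, -0.3254, 0.0921]
orientation: [3.14, 0.303, -3.123]
wrist_force: [-0.9, 0.2, -2.4]
grip_width: 0.0395
```

Run:
```python
from plan import *
from h import *
delta([.511,-.3265,.087],Rt(1,17.5))
p,Rc,s=cur(); print(Rc.as_euler("xyz",degrees=True)); img,d=get_image("wrist"); cv2.imwrite("pics/w6.png",img);np.savez("pics/w6.npz",d=d,p=p,R=Rc.as_matrix())
from fit import *
held("pics/w6.npz",(288,355,240,345),(292,345,155,222))
p,d=get_image("side"); cv2.imwrite("pics/s6.png",cv2.resize(p[100:340,340:560],None,fx=2.5,fy=2.5))
W=wworld("pics/w6.npz");P=W[140:260,150:490].reshape(-1,3); Q=P[abs(P[:,2]-.03)<.01]; edges(Q,[549.5,-323],np.radians(1),100,85,"deck");print(np.median(Q[:,2]))
```

```text
t 9.35 p [ 0.5103 -0.3254  0.0921] q [-0.85  0.23  1.78  0.28  0.95 -2.58] F [-0.9  0.2 -2.4] w 0.0395
turn rows [ 0.02 -0.02  0.01] shift rows(cur axes) [ 0.021 -0.027  0.126] (target axes) [ 0.021 -0.027  0.126]
[ 179.90206887   17.36275697 -178.93687475]
top c [ 0.5243 -0.3232  0.1308] n [0.0032 0.0229 0.9997] pitchdeg 0.18 min/max [ 0.4806 -0.3441  0.128 ] [ 0.5796 -0.3002  0.1328]
end c [ 0.4775 -0.3259  0.0904] n [-9.997e-01 -2.250e-02  3.000e-04] pitchdeg 0.02 min/max [ 0.4759 -0.344   0.0496] [ 0.4792 -0.3082  0.1231]
deck edge at y -85 meas -85.1 yaw 1.2 21
deck edge at y 85 meas 84.2 yaw 0.65 15
0.031121979882831514
```

View pics/s6.png

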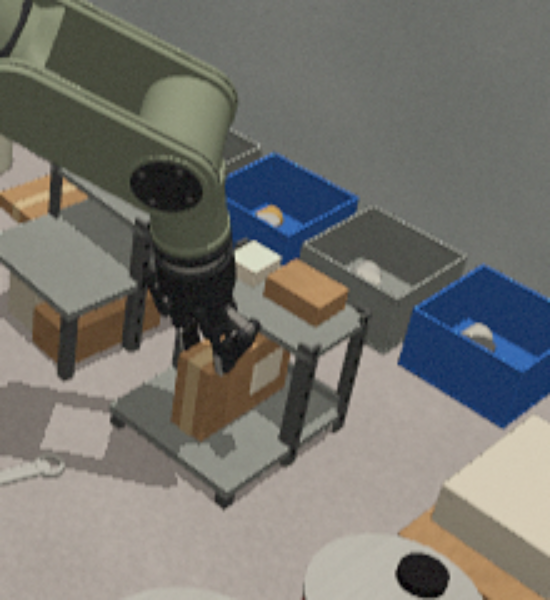

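Request:
carry_out --commands '[[[0.02,0,0.07],[0,0,0],-1],[[0.02,0,0.06],[0,0,0],-1],[[0,0,0],[0,0,0],-1],[[0,0,0],[0,0,0],-1]]'

```text
clock: 9.85
ee_pos: [0.5096, -0.3262, 0.0877]
orientation: [3.141, 0.304, -3.125]
wrist_force: [-3.4, 0.0, 4.2]
grip_width: 0.0401
```

Run:
```python
from plan import *
from h import *
delta([.511,-.3265,.087],Rt(1,17.5))
p,Rc,s=cur(); img,d=get_image("wrist"); np.savez("pics/w7.npz",d=d,p=p,R=Rc.as_matrix())
from fit import *
held("pics/w7.npz",(288,355,240,345),(292,345,155,222))
```

```text
t 9.85 p [ 0.5096 -0.3262  0.0877] q [-0.85  0.23  1.79  0.29  0.94 -2.59] F [-3.4  0.   4.2] w 0.0401
turn rows [ 0.01 -0.02 -0.  ] shift rows(cur axes) [-0.027 -0.007  0.026] (target axes) [-0.027 -0.007  0.026]
top c [ 0.5234 -0.324   0.1266] n [-7.000e-04  2.100e-02  9.998e-01] pitchdeg -0.04 min/max [ 0.4803 -0.3451  0.1239] [ 0.5773 -0.3011  0.1283]
end c [ 0.4769 -0.3266  0.0859] n [-0.9997 -0.0236 -0.0034] pitchdeg -0.19 min/max [ 0.4753 -0.3448  0.0447] [ 0.4786 -0.3088  0.1189]
```

Request:
carry_out --commands '[[[0,0,0],[0,0,0],0.5],[[0,0,0],[0,0,0],0.5],[[0,0,0],[0,0,0],0.5],[[0,0,0],[0,0,0],0.5],[[0,0,0],[0,0,0],0.5],[[0,0,0],[0,0,0],0.5]]'

```text
clock: 10.5
ee_pos: [0.5099, -0.3258, 0.0869]
orientation: [3.14, 0.304, -3.124]
wrist_force: [-0.4, -0.2, -0.9]
grip_width: 0.0639
```

Run:
```python
from plan import *
from h import *
delta([.42,-.325,.2],Rt(1,17.5))
p,Rc,s=cur(); img,d=get_image("wrist"); cv2.imwrite("pics/w8.png",img);np.savez("pics/w8.npz",d=d,p=p,R=Rc.as_matrix())
from fit import *
held("pics/w8.npz",(288,355,240,345),(292,345,155,222))
```

```text
t 10.5 p [ 0.5099 -0.3258  0.0869] q [-0.85  0.24  1.79  0.29  0.94 -2.59] F [-0.4 -0.2 -0.9] w 0.0639
turn rows [ 0.01 -0.02 -0.  ] shift rows(cur axes) [ 1.299  0.064 -3.371] (target axes) [ 1.293  0.06  -3.374]
top c [ 0.5226 -0.3239  0.1262] n [1.0e-04 6.2e-03 1.0e+00] pitchdeg 0.0 min/max [ 0.4805 -0.3445  0.1236] [ 0.5757 -0.3033  0.1279]
end c [ 0.4766 -0.3262  0.086 ] n [-0.9999 -0.0145 -0.0031] pitchdeg -0.18 min/max [ 0.475  -0.3443  0.0452] [ 0.4783 -0.3085  0.1192]
```

View pics/w8.png

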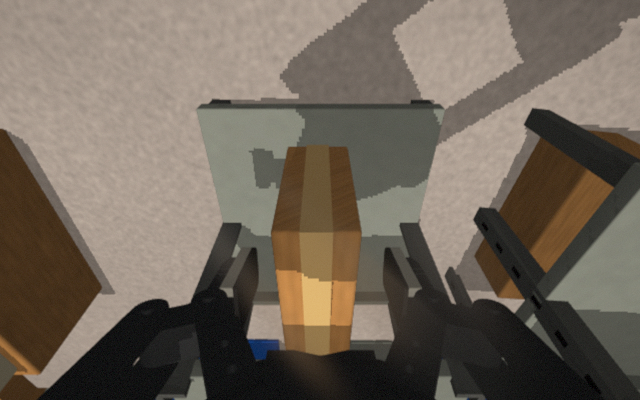

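Request:
carry_out --commands '[[[0,0,-0.4],[0,0,0],0.5],[[0,0,-0.7],[0,0,0],0.5],[[0,0,-0.9],[0,0,0],0.5],[[0,0,-0.9],[0,0,0],0.7],[[0,0,-0.9],[0,0,0],1],[[0,0,0],[0,0,0],1]]'

```text
clock: 11.15
ee_pos: [0.4663, -0.3301, 0.239]
orientation: [-3.133, 0.311, -3.122]
wrist_force: [0.9, -0.3, 0.0]
grip_width: 0.0853
```

Run:
```python
from plan import *
from h import *
R=Rt(13.3,15);a=np.radians(13.3)
t=np.array([487.2,352.5])-50*np.array([np.cos(a),np.sin(a)]);print(t)
delta([t[0]/1e3,t[1]/1e3,.2],R)
print(cur()[1].as_euler("xyz",degrees=True))
p,d=get_image("side"); cv2.imwrite("pics/s9.png",cv2.resize(p[100:340,340:560],None,fx=2.5,fy=2.5))
```

```text
[438.54105636 340.99751314]
t 11.15 p [ 0.4663 -0.3301  0.239 ] q [-0.92 -0.    1.72  0.26  1.24 -2.57] F [ 0.9 -0.3  0. ] w 0.0853
turn rows [-0.69  0.48 -2.04] shift rows(cur axes) [ 0.65  16.795  0.662] (target axes) [-2.825 16.487  1.765]
[-179.4820025    17.83782512 -178.89429518]
```

View pics/s9.png

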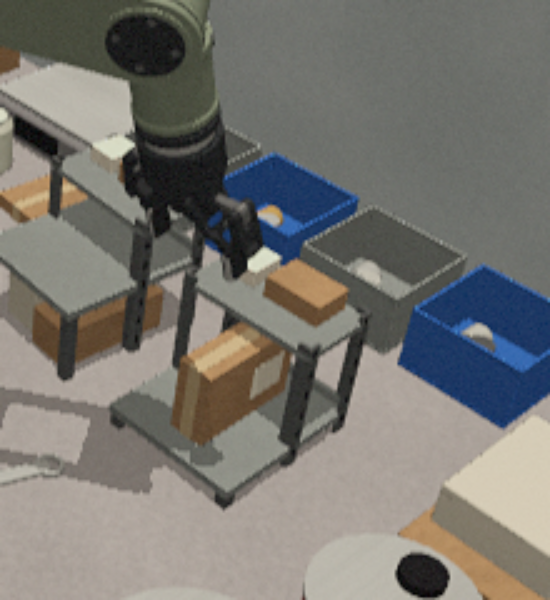

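Request:
carry_out --commands '[[[0.03,0.5,0],[0,0,0],1],[[0.03,0.95,0],[0,0,0],1],[[0.03,0.95,0],[0,0,0],1],[[0.03,0.95,0],[0,0,0],1],[[0.03,0.95,0],[0,0,0],1],[[0.03,0.95,0],[0,0,0],1],[[0.03,0.95,0],[0,0,0],1],[[0.03,0.95,0],[0,0,0],1],[[0.03,0.95,0],[0,0,0],1],[[0.03,0.95,0],[0,0,0],1]]'

```text
clock: 12.2
ee_pos: [0.4454, 0.0367, 0.2272]
orientation: [3.14, 0.302, -3.125]
wrist_force: [0.6, 0.3, -0.2]
grip_width: 0.0857
```

Request:
carry_out --commands '[[[0.03,0.95,0],[0,0,0],1],[[0.03,0.95,0],[0,0,0],1],[[0.03,0.95,0],[0,0,0],1],[[0.03,0.95,0],[0,0,0],1],[[0.03,0.95,0],[0,0,0],1],[[0,0,0],[-0.34,0.24,-1],1],[[0,0,0],[-0.35,0.24,-1],1],[[0,0,0],[0,0,0],1]]'

```text
clock: 13.0
ee_pos: [0.437, 0.2248, 0.2257]
orientation: [3.129, 0.254, -2.916]
wrist_force: [0.2, -0.1, -0.2]
grip_width: 0.0856
```

Run:
```python
from plan import *
from fit import *
R=Rt(13.3,15)
delta([.4385,.341,.13],R)
p,Rc,s=cur(); img,d=get_image("wrist"); cv2.imwrite("pics/w10.png",img);np.savez("pics/w10.npz",d=d,p=p,R=Rc.as_matrix())
```

```text
t 13.0 p [0.437  0.2248 0.2257] q [ 0.3  -0.19  1.9  -0.01  1.17 -1.49] F [ 0.2 -0.1 -0.2] w 0.0856
turn rows [ 0.11 -0.08 -0.06] shift rows(cur axes) [-0.062  2.79   2.524] (target axes) [-0.061  2.818  2.493]
```

View pics/w10.png

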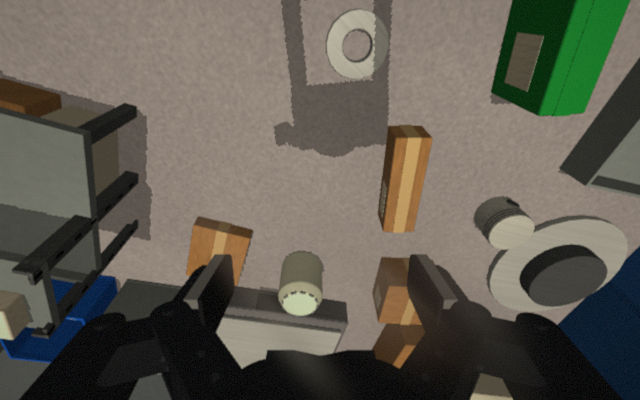

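Run:
```python
from fit import *
W=wworld("pics/w10.npz"); r=np.radians
Q=mask(W,(370,440,130,240),.037,.055);rect(Q);edges(Q,[487.2,352.5],r(13.3),70,22,"low")
```

```text
rect [486.7 352.5] [141.2  44.4] 13.16 z 0.0461 3427
low edge at y -22 meas -21.9 yaw 13.39 21
low edge at y 22 meas 21.9 yaw 13.22 21
low edge at x -70 meas -70.5 yaw 14.24 5
low edge at x 70 meas 69.9 yaw 9.52 5
```

Run:
```python
from plan import *
delta([.438,.341,.06],Rt(13.3,15))
```

```text
t 13.05 p [0.437  0.2245 0.2258] q [ 0.3  -0.19  1.9  -0.01  1.17 -1.49] F [ 0.1  0.  -1.1] w 0.0854
turn rows [ 0.1  -0.07 -0.09] shift rows(cur axes) [0.395 2.781 4.215] (target axes) [0.401 2.828 4.183]
```

Request:
carry_out --commands '[[[0,0.7,0],[0.11,-0.08,-0.06],1],[[0,0.7,0],[0,0,0],1],[[0,0.7,0],[0,0,0],1],[[0,0.7,0.2],[0,0,0],1],[[0.1,0,0.7],[0,0,0],1],[[0.15,0,0.7],[0,0,0],1],[[0.15,0,0.7],[0,0,0],1],[[0.15,0,0.7],[0,0,0],1],[[0,0,0],[0,0,0],1]]'

```text
clock: 13.95
ee_pos: [0.4175, 0.3333, 0.1003]
orientation: [-3.138, 0.254, -2.911]
wrist_force: [-0.8, -0.5, 0.4]
grip_width: 0.0851
```

Run:
```python
from plan import *
delta([.438,.341,.014],Rt(13.3,15))
```

```text
t 13.95 p [0.4175 0.3333 0.1003] q [ 0.57  0.08  1.93 -0.11  0.9  -1.17] F [-0.8 -0.5  0.4] w 0.0851
turn rows [-0.04 -0.08 -0.02] shift rows(cur axes) [0.017 0.079 2.225] (target axes) [0.034 0.07  2.225]
```

Request:
carry_out --commands '[[[0,0.07,0.7],[-0.04,-0.08,0],1],[[0.02,0,0.7],[0,0,0],1],[[0.01,0,0.5],[0,0,0],1],[[0,0,0.2],[0,0,0],1],[[0,0,0],[0,0,0],1],[[0,0,0],[0,0,0],1]]'

```text
clock: 14.55
ee_pos: [0.4426, 0.3446, 0.0262]
orientation: [3.137, 0.275, -2.91]
wrist_force: [0.0, -0.9, 0.2]
grip_width: 0.0856
```

Run:
```python
from plan import *
from h import *
delta([.438,.341,.014],Rt(13.3,15))
img,d=get_image("wrist"); cv2.imwrite("pics/w11.png",img)
```

```text
t 14.55 p [0.4426 0.3446 0.0262] q [ 0.56  0.24  1.93 -0.13  0.71 -1.16] F [ 0.  -0.9  0.2] w 0.0856
turn rows [ 0.05  0.13 -0.01] shift rows(cur axes) [ 0.21  -0.062  0.257] (target axes) [ 0.207 -0.06   0.26 ]
```

View pics/w11.png

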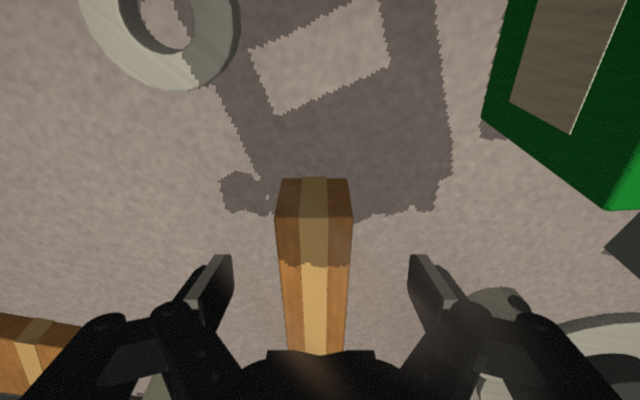

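Request:
carry_out --commands '[[[0.1,-0.05,0.15],[0.05,0.13,0],1],[[0.1,0,0.1],[0,0,0],1],[[0,0,0],[0,0,0],1],[[0,0,0],[0,0,0],1]]'

```text
clock: 15.0
ee_pos: [0.4368, 0.3408, 0.0127]
orientation: [-3.141, 0.259, -2.91]
wrist_force: [0.8, 0.0, 0.3]
grip_width: 0.0853
```

Run:
```python
from plan import *
delta([.438,.341,.014],Rt(13.3,15))
```

```text
t 15.0 p [0.4368 0.3408 0.0127] q [ 0.56  0.26  1.94 -0.13  0.7  -1.15] F [0.8 0.  0.3] w 0.0853
turn rows [-0.01 -0.03 -0.  ] shift rows(cur axes) [-0.037 -0.001 -0.023] (target axes) [-0.037 -0.001 -0.023]
```

Good. Close, lift.

Request:
carry_out --commands '[[[0,0,0],[0,0,0],-1],[[0,0,0],[0,0,0],-1],[[0,0,0],[0,0,0],-1],[[0,0,0],[0,0,0],-1],[[0,0,0],[0,0,0],-1],[[0,0,0],[0,0,0],-1],[[0,0,0],[0,0,0],-1]]' --force 90

```text
clock: 15.7
ee_pos: [0.4378, 0.3413, 0.0135]
orientation: [-3.141, 0.261, -2.91]
wrist_force: [-0.0, 0.3, 3.8]
grip_width: -0.0003
```

Request:
carry_out --commands '[[[-0.08,0,-0.3],[0,0,0],-1],[[-0.13,0,-0.48],[0,0,0],-1],[[-0.2,0,-0.77],[0,0,0],-1],[[-0.2,0,-0.77],[0,0,0],-1],[[0,0,0],[0,0,0],-1],[[0,0,0],[0,0,0],-1]]'

```text
clock: 16.3
ee_pos: [0.4373, 0.3412, 0.1103]
orientation: [-3.141, 0.262, -2.91]
wrist_force: [0.0, -0.7, -0.7]
grip_width: 0.0001
```

Run:
```python
from plan import *
from fit import *
delta([.42,.341,.25],Rt(-4.8,15))
p,Rc,s=cur(); print(Rc.as_euler("xyz",degrees=True));img,d=get_image("wrist"); cv2.imwrite("pics/w12.png",img);np.savez("pics/w12.npz",d=d,p=p,R=Rc.as_matrix())
```

```text
t 16.3 p [0.4373 0.3412 0.1103] q [ 0.56  0.1   1.88 -0.11  0.91 -1.19] F [ 0.  -0.7 -0.7] w 0.0001
turn rows [ 0.82 -0.    3.05] shift rows(cur axes) [-0.496  0.094 -3.483] (target axes) [-0.489 -0.041 -3.485]
[-179.99424178   14.98867138 -166.72821319]
```

View pics/w12.png

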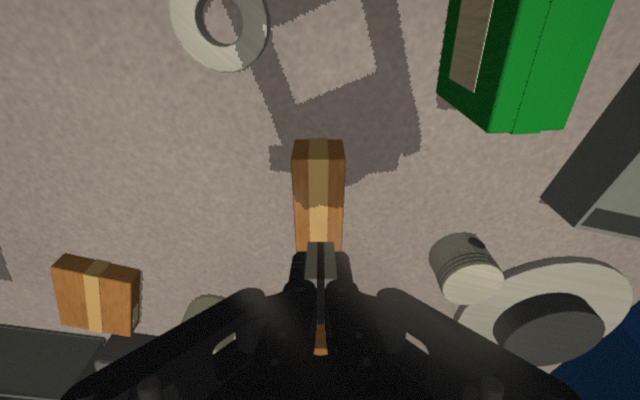

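Run:
```python
from fit import *
W=wworld("pics/w12.npz"); r=np.radians
Q=mask(W,(280,355,150,250),.037,.055);rect(Q);edges(Q,[486.7,352.5],r(13.3),70,22,"low")
W2={}
for n in("scene","side"):
    p,d=get_image(n); cv2.imwrite(f"pics/{n}13.png",p); W2[n]=world(n,d)
rect(mask(W2["scene"],(395,440,195,265),.037,.055)); rect(mask(W2["side"],(240,310,135,185),.037,.055))
p=cv2.imread("pics/scene13.png");q=cv2.imread("pics/side13.png")
cv2.imwrite("pics/c13.png",np.hstack([cv2.resize(p[170:290,360:500],(400,343)),cv2.resize(q[100:220,220:360],(400,343))]))
```

```text
rect [465.  347.6] [96.2 44.1] 13.23 z 0.0461 4564
low edge at y -22 meas -21.4 yaw 13.57 16
low edge at y 22 meas 22.0 yaw 13.21 16
low edge at x -70 meas -70.2 yaw 14.03 5
rect [489.4 351.2] [145.7  47.2] 12.26 z 0.0438 555
rect [484.1 347.9] [145.6  52.1] 13.49 z 0.0427 289
```

View pics/c13.png

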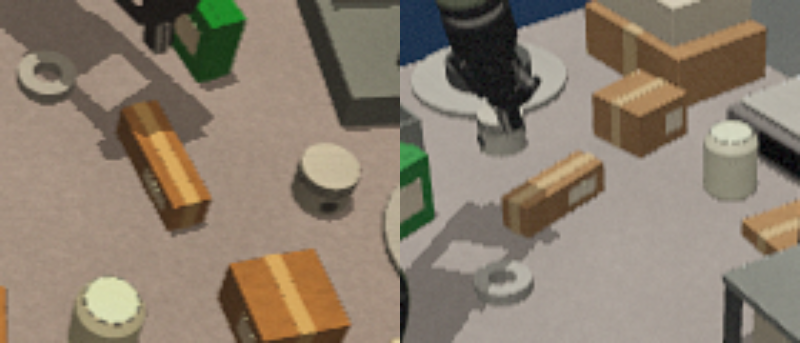

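Run:
```python
from fit import *
m=camera_model("wrist");T=m["tool_from_camera"]
for f in("pics/w10.npz","pics/w8.npz","pics/w3.npz","pics/w12.npz"):
    d=np.load(f)["d"]
    v,u=np.mgrid[0:400,0:640]
    P=np.stack([(u-m["cx"])/m["fx"]*d,(v-m["cy"])/m["fy"]*d,d],-1)@T[:3,:3].T+T[:3,3]
    for uv in((320,246),(310,255),(325,270),(320,340),(220,270),(210,300),(228,258),(262,260),(265,250),(255,300),(240,265)):
        print(f,uv,P[uv[1],uv[0]].round(4),d[uv[1],uv[0]].round(3))
```

```text
pics/w10.npz (320, 246) [-0.1488  0.0011  0.2703] 0.497
pics/w10.npz (310, 255) [-0.1619 -0.0152  0.2639] 0.495
pics/w10.npz (325, 270) [-0.2019  0.0098  0.2838] 0.526
pics/w10.npz (320, 340) [-0.3273  0.0012  0.2562] 0.538
pics/w10.npz (220, 270) [ 0.0102 -0.0411 -0.0648] 0.129
pics/w10.npz (210, 300) [ 0.0055 -0.041  -0.0788] 0.117
pics/w10.npz (228, 258) [ 0.0099 -0.0409 -0.054 ] 0.139
pics/w10.npz (262, 260) [-0.1779 -0.097   0.2757] 0.511
pics/w10.npz (265, 250) [-0.1576 -0.0903  0.273 ] 0.502
pics/w10.npz (255, 300) [-0.2531 -0.1125  0.2695] 0.528
pics/w10.npz (240, 265) [-0.1721 -0.1271  0.2496] 0.484
pics/w8.npz (320, 246) [ 0.0118  0.0016 -0.0455] 0.147
pics/w8.npz (310, 255) [ 0.0052 -0.0034 -0.0424] 0.152
pics/w8.npz (325, 270) [-0.0051  0.0042 -0.0396] 0.158
pics/w8.npz (320, 340) [-0.0682  0.0016 -0.0206] 0.195
pics/w8.npz (220, 270) [ 0.0067 -0.0433 -0.0591] 0.136
pics/w8.npz (210, 300) [ 0.0125 -0.037  -0.0883] 0.106
pics/w8.npz (228, 258) [-0.0341 -0.068   0.0249] 0.228
pics/w8.npz (262, 260) [-0.0666 -0.0542  0.0794] 0.29
pics/w8.npz (265, 250) [-0.0537 -0.0499  0.07
[... 637 characters left out ...]
 [ 0.0126 -0.0211 -0.0884] 0.106
pics/w3.npz (240, 265) [-0.1424 -0.1119  0.1991] 0.427
pics/w12.npz (320, 246) [ 0.0113  0.0016 -0.0446] 0.148
pics/w12.npz (310, 255) [ 0.0111 -0.003  -0.0533] 0.14
pics/w12.npz (325, 270) [ 0.0112  0.0037 -0.0664] 0.127
pics/w12.npz (320, 340) [-0.1879  0.0014  0.1073] 0.354
pics/w12.npz (220, 270) [-0.1168 -0.1201  0.1438] 0.367
pics/w12.npz (210, 300) [-0.1598 -0.137   0.1437] 0.38
pics/w12.npz (228, 258) [-0.0974 -0.1069  0.1383] 0.356
pics/w12.npz (262, 260) [-0.1015 -0.0676  0.1409] 0.359
pics/w12.npz (265, 250) [-0.086  -0.0624  0.1366] 0.35
pics/w12.npz (255, 300) [ 0.0115 -0.0215 -0.0869] 0.108
pics/w12.npz (240, 265) [-0.109  -0.0947  0.1421] 0.363
```

Run:
```python
import cv2
p=cv2.imread("pics/w12.png");cv2.imwrite("pics/w12c.png",cv2.resize(p[220:380,220:420],None,fx=4,fy=3.5))
```

```text
(no output)
```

View pics/w12c.png

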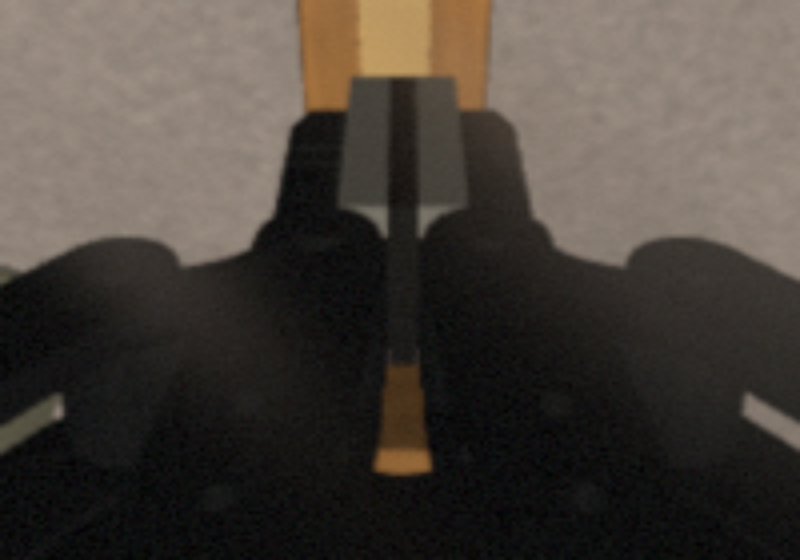

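Run:
```python
import cv2,numpy as np
p=cv2.imread("pics/w3.png");q=cv2.imread("pics/w11.png")
cv2.imwrite("pics/w3c.png",np.vstack([cv2.resize(p[220:330,220:420],None,fx=4,fy=2.7),cv2.resize(q[200:330,180:460],(800,297))]))
```

```text
(no output)
```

View pics/w3c.png

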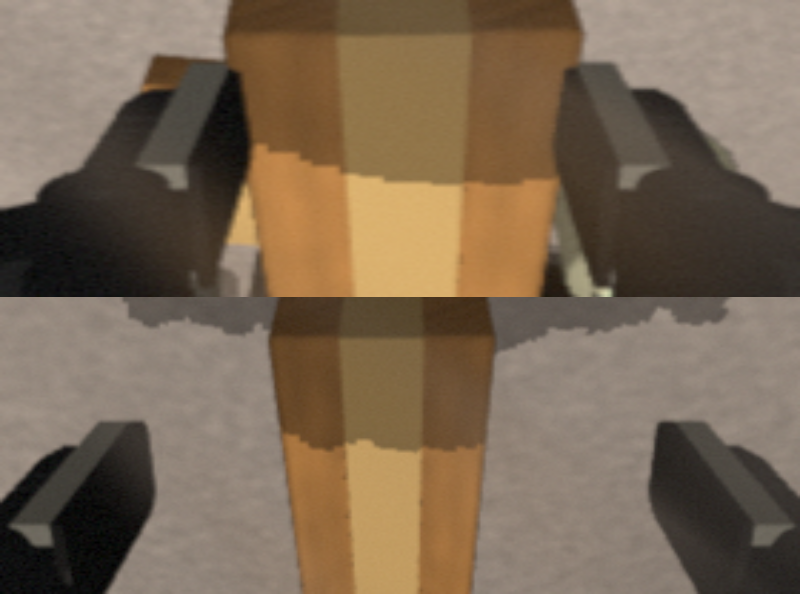

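Run:
```python
from plan import *
delta([.4575,.3456,.02],Rt(13.3,15))
delta([.4575,.3456,-.0295],Rt(13.3,15))
```

```text
t 16.45 p [0.4355 0.3401 0.1073] q [ 0.56  0.1   1.88 -0.11  0.91 -1.19] F [-0.   0.8 -0.6] w 0.0001
turn rows [-0.02 -0.05 -0.  ] shift rows(cur axes) [0.006 0.012 2.254] (target axes) [0.018 0.007 2.254]
t 16.45 p [0.4355 0.3401 0.1073] q [ 0.56  0.1   1.88 -0.11  0.91 -1.19] F [-0.   0.8 -0.6] w 0.0001
turn rows [-0.02 -0.05 -0.  ] shift rows(cur axes) [0.32  0.014 3.451] (target axes) [0.338 0.007 3.449]
```

Request:
carry_out --commands '[[[0,0,0],[0,0,0],1],[[0,0,0],[0,0,0],1],[[0,0,0],[0,0,0],1],[[0,0,0],[0,0,0],1],[[0,0,0],[0,0,0],1],[[0,0,0.6],[0,0,0],1],[[0,0,0.6],[0,0,0],1],[[0,0,0.6],[0,0,0],1],[[0,0,0.45],[0,0,0],1],[[0,0,0],[0,0,0],1]]'

```text
clock: 17.45
ee_pos: [0.4577, 0.3448, 0.019]
orientation: [-3.139, 0.254, -2.91]
wrist_force: [0.1, -0.1, -0.5]
grip_width: 0.0851
```

Run:
```python
from plan import *
delta([.4575,.3456,-.0295],Rt(13.3,15))
```

```text
t 17.45 p [0.4577 0.3448 0.019 ] q [ 0.54  0.29  1.89 -0.12  0.73 -1.18] F [ 0.1 -0.1 -0.5] w 0.0851
turn rows [-0.03 -0.07 -0.  ] shift rows(cur axes) [0.305 0.023 1.175] (target axes) [0.314 0.02  1.172]
```

Descend half-way and look at force and picture.

Request:
carry_out --commands '[[[0.08,0.01,0.3],[-0.03,-0.07,0],1],[[0.08,0.01,0.3],[0,0,0],1],[[0.08,0,0.28],[0,0,0],1],[[0,0,0],[0,0,0],1]]'

```text
clock: 17.85
ee_pos: [0.4576, 0.3461, -0.0163]
orientation: [3.141, 0.263, -2.909]
wrist_force: [-0.5, -1.4, 0.3]
grip_width: 0.0853
```

Run:
```python
from plan import *
from fit import *
delta([.4575,.3456,-.0295],Rt(13.3,15))
p,Rc,s=cur();img,d=get_image("wrist"); cv2.imwrite("pics/w14.png",img);np.savez("pics/w14.npz",d=d,p=p,R=Rc.as_matrix())
W=wworld("pics/w14.npz")
for uv in((220,270),(228,258),(230,256),(415,262),(412,258),(316,300)):print(uv,W[uv[1],uv[0]].round(4))
p,d=get_image("side"); cv2.imwrite("pics/s14.png",cv2.resize(p[90:220,210:350],None,fx=4,fy=4))
```

```text
t 17.85 p [ 0.4576  0.3461 -0.0163] q [ 0.55  0.35  1.9  -0.13  0.64 -1.16] F [-0.5 -1.4  0.3] w 0.0853
turn rows [0.01 0.01 0.  ] shift rows(cur axes) [ 0.092 -0.012  0.318] (target axes) [ 0.091 -0.011  0.318]
(220, 270) [0.4405 0.3    0.0441]
(228, 258) [0.4431 0.301  0.0341]
(230, 256) [0.4455 0.3012 0.0304]
(415, 262) [0.4243 0.3842 0.0358]
(412, 258) [0.426  0.3846 0.0314]
(316, 300) [0.4472 0.3434 0.0465]
```

View pics/s14.png

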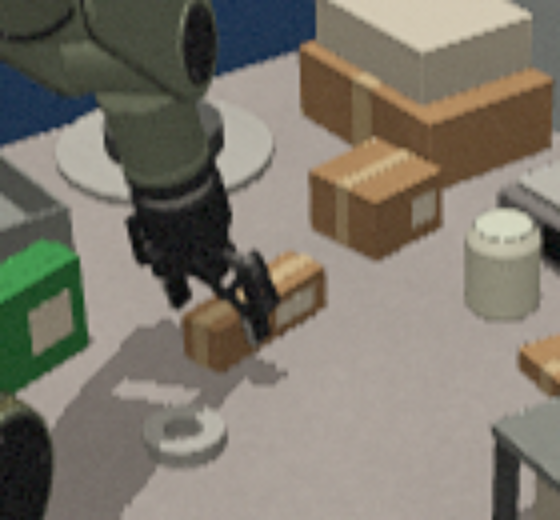

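View pics/w14.png

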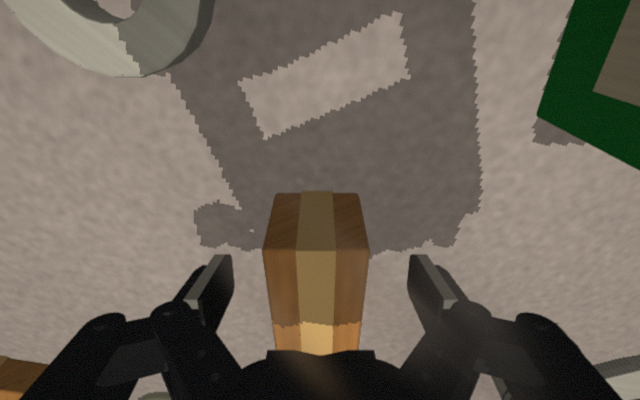

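Request:
carry_out --commands '[[[0.06,-0.01,0.22],[0,0,0],1],[[0,0,0],[0,0,0],1],[[0,0,0],[0,0,0],-1],[[0,0,0],[0,0,0],-1],[[0,0,0],[0,0,0],-1],[[0,0,0],[0,0,0],-1],[[0,0,0],[0,0,0],-1],[[0,0,0],[0,0,0],-1],[[0,0,0],[0,0,0],-1]]' --force 90

```text
clock: 18.85
ee_pos: [0.4598, 0.347, -0.0229]
orientation: [3.139, 0.268, -2.91]
wrist_force: [-2.0, 0.3, 5.6]
grip_width: 0.0431
```

Run:
```python
from plan import *
delta([.4575,.3456,-.0295],Rt(13.3,15))
```

```text
t 18.85 p [ 0.4598  0.347  -0.0229] q [ 0.54  0.36  1.9  -0.14  0.62 -1.16] F [-2.   0.3  5.6] w 0.0431
turn rows [ 0.02  0.06 -0.  ] shift rows(cur axes) [ 0.106 -0.02   0.141] (target axes) [ 0.105 -0.02   0.142]
```

Gripped at 43 mm. Lift.

Request:
carry_out --commands '[[[-0.08,0,-0.3],[0,0,0],-1],[[-0.13,0,-0.48],[0,0,0],-1],[[-0.2,0,-0.77],[0,0,0],-1],[[-0.2,0,-0.77],[0,0,0],-1],[[-0.1,0,-0.4],[0,0,0],-1],[[0,0,0],[0,0,0],-1],[[0,0,0],[0,0,0],-1]]'

```text
clock: 19.55
ee_pos: [0.4574, 0.3457, 0.0883]
orientation: [3.14, 0.266, -2.91]
wrist_force: [-0.1, 0.2, -2.4]
grip_width: 0.0428
```

Run:
```python
from plan import *
from fit import *
delta([.42,.341,.22],Rt(-4.8,15))
p,Rc,s=cur();img,d=get_image("wrist"); cv2.imwrite("pics/w15.png",img);np.savez("pics/w15.npz",d=d,p=p,R=Rc.as_matrix())
```

```text
t 19.55 p [0.4574 0.3457 0.0883] q [ 0.55  0.17  1.86 -0.1   0.86 -1.2 ] F [-0.1  0.2 -2.4] w 0.0428
turn rows [0.84 0.04 3.05] shift rows(cur axes) [ 0.039  0.107 -3.422] (target axes) [ 0.037 -0.195 -3.419]
```

View pics/w15.png

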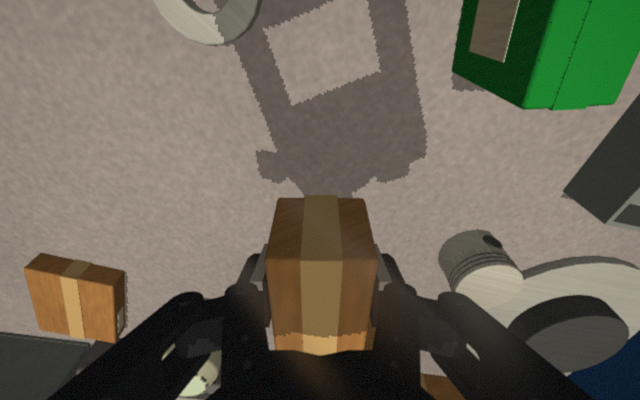

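Run:
```python
from plan import *
from fit import *
held("pics/w15.npz",(283,360,268,345),(290,355,205,255))
W=wworld("pics/w15.npz")
for uv in((320,198),(320,262),(268,262),(378,262)):print(W[uv[1],uv[0]].round(4))
R=Rt(-4.8,15)
print(R.inv().apply(np.array([.41,-.085,.26])-np.array([.4574,.3457,.26]))/.04)
```

```text
top c [0.4431 0.3443 0.1574] n [0.0033 0.002  1.    ] pitchdeg 0.19 min/max [0.4169 0.3247 0.1559] [0.4745 0.3682 0.159 ]
end c [0.4164 0.3384 0.1383] n [-0.976  -0.2178 -0.0045] pitchdeg -0.26 min/max [0.4128 0.3237 0.1189] [0.4206 0.3536 0.155 ]
[0.4165 0.3376 0.1145]
[0.4173 0.3378 0.1573]
[0.4216 0.3187 0.1575]
[0.4137 0.3598 0.1558]
[  0.27030745 -10.82889511  -0.07242866]
```

Request:
carry_out --commands '[[[-0.1,0,-0.4],[0,0,0],-1],[[-0.2,0,-0.77],[0,0,0],-1],[[-0.2,0,-0.77],[0,0,0],-1],[[0,0,0],[0.21,0.01,0.76],-1],[[0,0,0],[0.21,0.01,0.76],-1],[[0,0,0],[0.21,0.01,0.76],-1],[[0,0,0],[0.21,0.01,0.77],-1],[[0,0,0],[0,0,0],-1]]'

```text
clock: 20.4
ee_pos: [0.4556, 0.3453, 0.1663]
orientation: [-3.14, 0.259, 3.059]
wrist_force: [0.4, -0.8, -2.1]
grip_width: 0.0433
```

Run:
```python
from plan import *
delta([.43,-.075,.165],Rt(-4.8,15))
```

```text
t 20.4 p [0.4556 0.3453 0.1663] q [ 0.6   0.11  1.75 -0.18  1.09 -0.82] F [ 0.4 -0.8 -2.1] w 0.0433
turn rows [-0.02 -0.03  0.01] shift rows(cur axes) [ -0.212 -10.526   0.11 ] (target axes) [ -0.224 -10.525   0.093]
```

Request:
carry_out --commands '[[[0,-0.4,0],[0,0,0],-1],[[-0.02,-0.8,0.01],[0,0,0],-1],[[-0.02,-0.9,0.01],[0,0,0],-1],[[-0.02,-0.9,0.01],[0,0,0],-1],[[-0.02,-0.9,0.01],[0,0,0],-1],[[-0.02,-0.9,0.01],[0,0,0],-1],[[-0.02,-0.9,0.01],[0,0,0],-1],[[-0.02,-0.9,0.01],[0,0,0],-1],[[-0.02,-0.9,0.01],[0,0,0],-1],[[-0.02,-0.9,0.01],[0,0,0],-1]]'

```text
clock: 21.4
ee_pos: [0.435, 0.0083, 0.1661]
orientation: [-3.142, 0.261, 3.059]
wrist_force: [1.0, -0.6, -2.0]
grip_width: 0.0433
```

Request:
carry_out --commands '[[[-0.02,-0.9,0.01],[0,0,0],-1],[[-0.02,-0.7,0.01],[0,0,0],-1],[[0,-0.4,0],[0,0,0],-1],[[0,0,0],[0,0,0],-1],[[0,0,0],[0,0,0],-1]]'

```text
clock: 21.9
ee_pos: [0.4306, -0.0699, 0.1658]
orientation: [3.14, 0.261, 3.056]
wrist_force: [-0.1, 0.2, -1.5]
grip_width: 0.043
```

Run:
```python
from plan import *
from fit import *
delta([.43,-.075,.095],Rt(-4.8,15))
p,Rc,s=cur();print(Rc.as_euler("xyz",degrees=True));img,d=get_image("wrist"); cv2.imwrite("pics/w16.png",img);np.savez("pics/w16.npz",d=d,p=p,R=Rc.as_matrix())
held("pics/w16.npz",(283,360,268,345),(290,355,205,255))
W=wworld("pics/w16.npz")
P=W[80:330,100:560]; Q=P[abs(P[...,2]-.106)<.008];edges(Q,[560,-86],np.radians(-4.8),100,85,"lowdeck");print(np.median(Q[:,2]))
```

```text
t 21.9 p [ 0.4306 -0.0699  0.1658] q [-0.43 -0.28  2.1   0.1   1.08 -1.96] F [-0.1  0.2 -1.5] w 0.043
turn rows [ 0.01 -0.01 -0.01] shift rows(cur axes) [ 0.461 -0.131  1.709] (target axes) [ 0.462 -0.128  1.709]
[179.92712725  14.95067629 175.11221471]
top c [ 0.4163 -0.0669  0.2351] n [7.2e-03 7.0e-04 1.0e+00] pitchdeg 0.41 min/max [ 0.3914 -0.0871  0.2335] [ 0.446  -0.0505  0.2368]
end c [ 0.3891 -0.0642  0.216 ] n [-0.9952  0.0979  0.0022] pitchdeg 0.13 min/max [ 0.387  -0.0793  0.1969] [ 0.3919 -0.0489  0.2325]
lowdeck edge at y -85 meas -84.3 yaw -4.82 12
lowdeck edge at y 85 meas 84.8 yaw -5.0 11
lowdeck edge at x -100 meas -100.6 yaw -4.89 13
0.1060763421987933
```

View pics/w16.png

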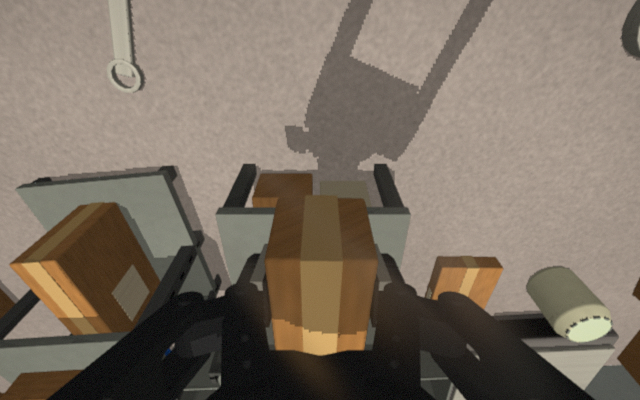

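Run:
```python
from plan import *
delta([.4307,-.0767,.089],Rt(-4.8,15))
R=Rt(-4.8,15)
print(R.inv().apply(np.array([.0996,-.0085,0]))/.04)
```

```text
t 21.95 p [ 0.4308 -0.0693  0.1659] q [-0.43 -0.28  2.1   0.1   1.08 -1.96] F [-0.2  0.  -2.4] w 0.0431
turn rows [ 0.01 -0.01 -0.  ] shift rows(cur axes) [ 0.484 -0.186  1.861] (target axes) [ 0.486 -0.184  1.861]
[-2.41389574 -0.0033969   0.64680141]
```

Request:
carry_out --commands '[[[0.06,-0.18,0.26],[0,0,0],-1],[[0.14,0,0.52],[0,0,0],-1],[[0.14,0,0.54],[0,0,0],-1],[[0.14,0,0.54],[0,0,0],-1],[[0,0,0],[0,0,0],-1],[[0,0,0],[0,0,0],-1]]'

```text
clock: 22.55
ee_pos: [0.4314, -0.0762, 0.0892]
orientation: [3.14, 0.261, 3.059]
wrist_force: [-0.2, 0.2, -2.0]
grip_width: 0.0431
```

Run:
```python
from plan import *
from fit import *
delta([.5303,-.0852,.089],Rt(-4.8,15))
p,Rc,s=cur();img,d=get_image("wrist"); np.savez("pics/w17.npz",d=d,p=p,R=Rc.as_matrix())
held("pics/w17.npz",(283,360,268,345),(290,355,205,255))
p,d=get_image("side"); cv2.imwrite("pics/s17.png",cv2.resize(p[80:280,270:450],None,fx=3,fy=3))
```

```text
t 22.55 p [ 0.4314 -0.0762  0.0892] q [-0.45 -0.15  2.18  0.12  0.88 -2.01] F [-0.2  0.2 -2. ] w 0.0431
turn rows [ 0.02 -0.01  0.01] shift rows(cur axes) [-2.398 -0.019  0.644] (target axes) [-2.397 -0.017  0.647]
top c [ 0.4171 -0.0733  0.1584] n [7.8e-03 6.0e-04 1.0e+00] pitchdeg 0.45 min/max [ 0.3923 -0.0936  0.1569] [ 0.4465 -0.0569  0.1606]
end c [ 0.3899 -0.0706  0.1394] n [-0.9953  0.0973  0.0014] pitchdeg 0.08 min/max [ 0.3876 -0.0858  0.1202] [ 0.3925 -0.0553  0.1564]
```

View pics/s17.png

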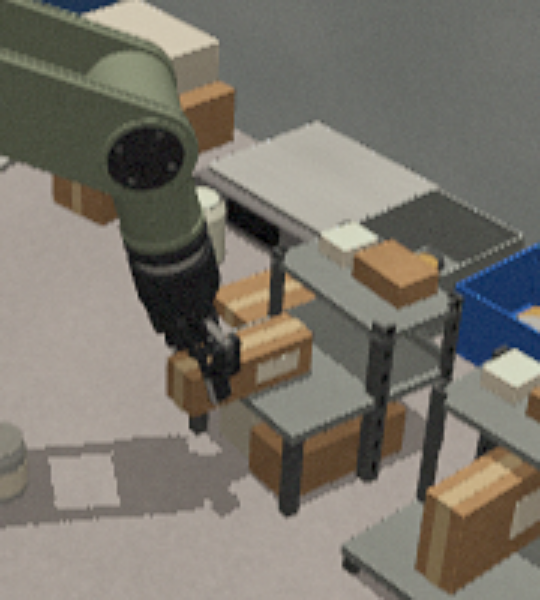

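Insert (7 mm above deck, ~11 mm under board).

Request:
carry_out --commands '[[[-0.2,0,0.05],[0,0,0],-1],[[-0.35,0,0.09],[0,0,0],-1],[[-0.4,0,0.11],[0,0,0],-1],[[-0.4,0,0.11],[0,0,0],-1],[[-0.4,0,0.11],[0,0,0],-1],[[-0.35,0,0.09],[0,0,0],-1],[[-0.3,-0.02,0.08],[0,0,0],-1],[[0,0,0],[0,0,0],-1],[[0,0,0],[0,0,0],-1]]'

```text
clock: 23.55
ee_pos: [0.5309, -0.086, 0.0901]
orientation: [3.141, 0.262, 3.058]
wrist_force: [0.7, 0.3, -2.2]
grip_width: 0.043
```

Run:
```python
from plan import *
from fit import *
delta([.5303,-.0852,.082],Rt(-4.8,15))
p,Rc,s=cur();img,d=get_image("wrist");cv2.imwrite("pics/w18.png",img); np.savez("pics/w18.npz",d=d,p=p,R=Rc.as_matrix())
held("pics/w18.npz",(283,360,268,345),(290,355,205,255))
W=wworld("pics/w18.npz")
P=W[80:330,100:560]; Q=P[abs(P[...,2]-.106)<.008];edges(Q,[560,-86],np.radians(-4.8),100,85,"lowdeck");print(np.median(Q[:,2]))
```

```text
t 23.55 p [ 0.5309 -0.086   0.0901] q [-0.37  0.08  1.96  0.1   0.86 -1.91] F [ 0.7  0.3 -2.2] w 0.043
turn rows [ 0.01  0.   -0.  ] shift rows(cur axes) [0.069 0.018 0.192] (target axes) [0.069 0.018 0.192]
top c [ 0.5166 -0.083   0.1593] n [0.0071 0.0015 1.    ] pitchdeg 0.41 min/max [ 0.4916 -0.1033  0.1577] [ 0.5467 -0.0666  0.1609]
end c [ 0.4893 -0.0803  0.1403] n [-9.953e-01  9.690e-02  1.000e-04] pitchdeg 0.01 min/max [ 0.4871 -0.0954  0.1208] [ 0.4919 -0.065   0.1573]
lowdeck edge at y -85 meas -84.9 yaw -4.94 16
lowdeck edge at y 85 meas 85.0 yaw -5.04 18
lowdeck edge at x -100 meas -100.4 yaw -4.87 26
0.10597646425122706
```

View pics/w18.png

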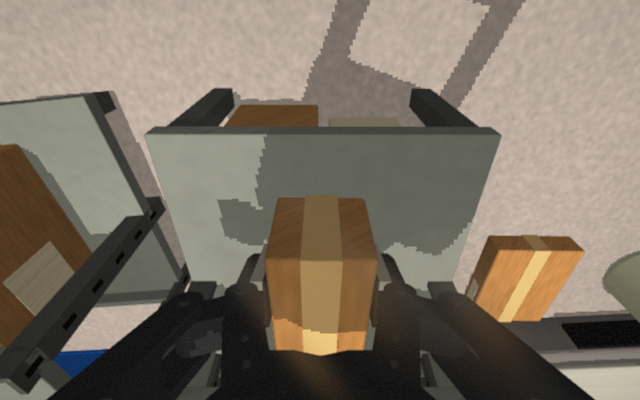

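Request:
carry_out --commands '[[[0.02,0,0.08],[0,0,0],-1],[[0.02,0,0.07],[0,0,0],-1],[[0.01,0,0.05],[0,0,0],-1],[[0,0,0],[0,0,0],-1],[[0,0,0],[0,0,0],-1]]'

```text
clock: 24.1
ee_pos: [0.5311, -0.0861, 0.0821]
orientation: [3.141, 0.263, 3.057]
wrist_force: [-1.9, 0.3, 2.3]
grip_width: 0.0433
```

Run:
```python
from plan import *
from fit import *
delta([.5303,-.0852,.082],Rt(-4.8,15))
p,Rc,s=cur();img,d=get_image("wrist"); np.savez("pics/w19.npz",d=d,p=p,R=Rc.as_matrix())
held("pics/w19.npz",(283,360,268,345),(290,355,205,255))
```

```text
t 24.1 p [ 0.5311 -0.0861  0.0821] q [-0.37  0.09  1.97  0.1   0.84 -1.91] F [-1.9  0.3  2.3] w 0.0433
turn rows [ 0.01  0.01 -0.  ] shift rows(cur axes) [ 0.022  0.02  -0.004] (target axes) [ 0.022  0.02  -0.004]
top c [ 0.5167 -0.0831  0.1513] n [0.0023 0.0016 1.    ] pitchdeg 0.13 min/max [ 0.4915 -0.1033  0.1495] [ 0.546  -0.0666  0.1533]
end c [ 0.4895 -0.0804  0.1322] n [-0.9951  0.0987 -0.0052] pitchdeg -0.3 min/max [ 0.4872 -0.0955  0.1127] [ 0.4923 -0.0649  0.149 ]
```

Request:
carry_out --commands '[[[0,0,0],[0,0,0],0.5],[[0,0,0],[0,0,0],0.5],[[0,0,0],[0,0,0],0.5],[[0,0,0],[0,0,0],0.5],[[0,0,0],[0,0,0],0.5],[[0,0,-0.3],[0,0,0],0.5],[[0,0,-0.6],[0,0,0],0.5],[[0,0,-0.9],[0,0,0],0.5],[[0,0,-0.9],[0,0,0],0.5],[[0,0,-0.9],[0,0,0],0.5]]'

```text
clock: 25.15
ee_pos: [0.4931, -0.0829, 0.223]
orientation: [3.141, 0.263, 3.058]
wrist_force: [1.6, -0.3, -0.5]
grip_width: 0.0638
```

Request:
carry_out --commands '[[[0.5,0,0],[0,0,0],0.5],[[0.5,0,0],[0,0,0],0.5],[[0,0,0],[0,0,0],0.5],[[0,0,0],[0,0,0],0.5]]'

```text
clock: 25.55
ee_pos: [0.4556, -0.0799, 0.2112]
orientation: [3.141, 0.264, 3.057]
wrist_force: [0.0, -0.0, 0.5]
grip_width: 0.0643
```

Run:
```python
from plan import *
from fit import *
p,Rc,s=cur();print(p,s["clock"],s["grip_width"],s["wrist_force"]);img,d=get_image("wrist");cv2.imwrite("pics/w20.png",img); np.savez("pics/w20.npz",d=d,p=p,R=Rc.as_matrix())
p,d=get_image("side"); cv2.imwrite("pics/s20.png",cv2.resize(p[110:320,300:520],None,fx=2.8,fy=2.8))
p,d=get_image("scene"); cv2.imwrite("pics/sc20.png",p)
```

```text
[ 0.45557558 -0.07986856  0.21124612] 25.55 0.06431368486846856 [ 0.02636945 -0.04662697  0.48815804]
```

View pics/s20.png

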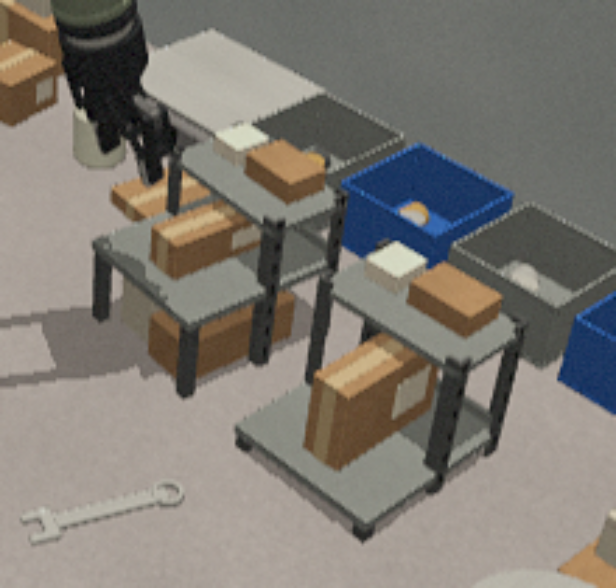

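View pics/w20.png

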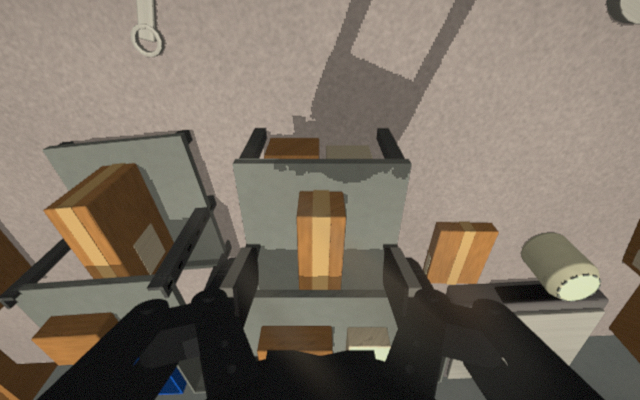

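View pics/sc20.png

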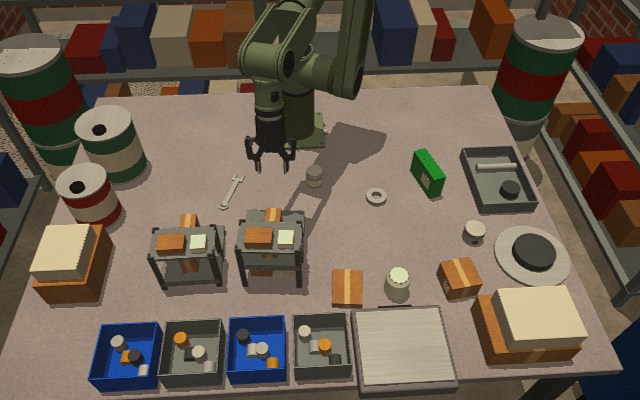

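Run:
```python
from fit import *
W=wworld("pics/w20.npz")
Q=mask(W,(285,360,190,285),.143,.158);rect(Q);c=np.array([559.5,-86.]);a=np.radians(-4.85);e=[np.cos(a),np.sin(a)];n=[-np.sin(a),np.cos(a)]
q=Q[:,:2]*1000-c;print("low: along",(q@e).min().round(1),(q@e).max().round(1),"across",(q@n).min().round(1),(q@n).max().round(1))
Q=mask(W,(40,145,160,275),.115,.14);rect(Q);c=np.array([549.5,-323.2]);a=np.radians(1.);e=[np.cos(a),np.sin(a)];n=[-np.sin(a),np.cos(a)]
q=Q[:,:2]*1000-c;print("tall: along",(q@e).min().round(1),(q@e).max().round(1),"across",(q@n).min().round(1),(q@n).max().round(1))
```

```text
rect [532.4 -84.8] [44.1 88.1] 84.23 z 0.1512 3350
low: along -71.3 17.3 across -23.4 21.3
rect [ 527.6 -325.3] [103.5  46.3] 0.76 z 0.1262 3750
tall: along -73.7 29.9 across -24.8 21.6
```

```bash
python3 -c "
from rig import ticket,arm
print(ticket.hand_in(), arm.state()['clock'])"
```

```text
the job is handed in; nothing more can be done
the job is handed in; nothing more can be done
```

Both cartons are put away and the job is handed in, at about 25.7 s of the 54 s allowed. I placed the tall carton on the high-headroom unit first, then the low carton on the low-headroom unit. No verdict was reported.

**Final check with the wrist camera:**

| | Tall carton | Low carton |
|---|---|---|
| Outer end, in front of the upper board's edge | about 72 mm | about 71 mm |
| Part under the upper board | about half its length | about half its length |
| Off-centre across the deck | about 1.5 mm | about 1 mm |
| Out of line with the unit | under 0.5° | about 1° |
| Top height, which fits lying flat on the deck | 126 mm | 151 mm |

The gripper was open and well clear of everything at the end. The highest contact force I saw was about 12 N.

**What went wrong or disagreed:**
- **Missed grasp:** the first attempt at the low carton closed on air just above it. The carton did not move.
- **Fingertip position:** the wrist depth images show the fingertips about 43 mm short of the reported TCP. The grasp that worked was made with that offset allowed for.
- **Tall carton's grip:** it was therefore held only by the very tips of the pads. It tipped by 2.5°, which I levelled out before putting it on the shelf.
- **Camera disagreement:** the side camera put things about 5 mm off from the scene camera, so I worked from the wrist camera for the grasps and placings.

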